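# Set out speedometer drives for greasing, outlets on the pointers

## Task

Lift the lid off the parts pan by its knob and lay it flat on the bench clear of the pan, then stand every speedometer drive from the pan upright and centred on a greasing post of its own, turned so that its brass cable outlet points out the same way as that post's white pointer, right above it. When all are set out, put the lid back on the empty pan so that it covers it, and leave the other things on the bench alone.

Things in the scene. Friction and masses are not known exactly. Their poses are not given: they have to be found in the camera images.
- pot: Round aluminium parts pan, fixed to the bench; outer radius 113, wall 4, height 54, inner floor 5 above the bench. Origin: centre of its underside, z up. The drives stand inside it at the start, on a circle of about 60 radius.
- lid: Loose flat round steel lid lying on the pan's rim: radius 120, 5 thick, no skirt. In its middle a black knob, radius 14, from 18 to 42 above the lid's underside (stalk of radius 8 below). Origin: centre of its underside, z up. 0.35 kg.
- drive0: Speedometer drive (all alike, two to four are present; None if absent): aluminium drum, radius 22, height 16, with a dark steel hub of radius 16 on top reaching 42 above the underside (grip the hub), and a brass cable outlet of diameter 10 (collar 14) that sticks out of the drum along +x to 38 from the axis, its centreline 8 above the underside. Origin: centre of the underside, z up. 0.17 kg.
- drive0_outlet (a point): Tip of drive0's cable outlet, 38 along +x from its axis and 8 up.
- drive1: Speedometer drive (all alike, two to four are present; None if absent): aluminium drum, radius 22, height 16, with a dark steel hub of radius 16 on top reaching 42 above the underside (grip the hub), and a brass cable outlet of diameter 10 (collar 14) that sticks out of the drum along +x to 38 from the axis, its centreline 8 above the underside. Origin: centre of the underside, z up. 0.17 kg.
- drive1_outlet (a point): Tip of drive1's cable outlet, 38 along +x from its axis and 8 up.
- drive2: Speedometer drive (all alike, two to four are present; None if absent): aluminium drum, radius 22, height 16, with a dark steel hub of radius 16 on top reaching 42 above the underside (grip the hub), and a brass cable outlet of diameter 10 (collar 14) that sticks out of the drum along +x to 38 from the axis, its centreline 8 above the underside. Origin: centre of the underside, z up. 0.17 kg.
- drive2_outlet (a point): Tip of drive2's cable outlet, 38 along +x from its axis and 8 up.
- drive3: Speedometer drive (all alike, two to four are present; None if absent): aluminium drum, radius 22, height 16, with a dark steel hub of radius 16 on top reaching 42 above the underside (grip the hub), and a brass cable outlet of diameter 10 (collar 14) that sticks out of the drum along +x to 38 from the axis, its centreline 8 above the underside. Origin: centre of the underside, z up. 0.17 kg.
- drive3_outlet (a point): Tip of drive3's cable outlet, 38 along +x from its axis and 8 up.
- post0: Greasing post fixed to the bench (four, all alike): foot radius 30, 12 high; thin column; flat head of radius 18, its top 70 above the bench. A white pointer, 7 wide, sticks out level from the head along the post's +x axis to 57 from the axis, its top 7 below the head's top. Origin: centre of the foot on the bench, z up.
- post1: Greasing post fixed to the bench (four, all alike): foot radius 30, 12 high; thin column; flat head of radius 18, its top 70 above the bench. A white pointer, 7 wide, sticks out level from the head along the post's +x axis to 57 from the axis, its top 7 below the head's top. Origin: centre of the foot on the bench, z up.
- post2: Greasing post fixed to the bench (four, all alike): foot radius 30, 12 high; thin column; flat head of radius 18, its top 70 above the bench. A white pointer, 7 wide, sticks out level from the head along the post's +x axis to 57 from the axis, its top 7 below the head's top. Origin: centre of the foot on the bench, z up.
- post3: Greasing post fixed to the bench (four, all alike): foot radius 30, 12 high; thin column; flat head of radius 18, its top 70 above the bench. A white pointer, 7 wide, sticks out level from the head along the post's +x axis to 57 from the axis, its top 7 below the head's top. Origin: centre of the foot on the bench, z up.
- bottle: Bystander, not part of the job. Empty white push dispenser bottle, radius 32, 180 high, nozzle to -x. Origin: centre of its underside.
- grip: Bystander, not part of the job. Blue handlebar grip lying along its x axis, 120 long, diameter 32 (flange 48). Origin: centre of its underside.
- valve_tool: Bystander, not part of the job. Small steel valve core tool lying along x, 80 long, 10 high. Origin: centre of its underside.
- axle_nut: Bystander, not part of the job. Chrome axle nut, 28 across, 14 high, lying flat. Origin: centre of its underside.
- foot_peg: Bystander, not part of the job. Aluminium foot peg lying along x, 110 long, 30 wide, 27 high. Origin: centre of its underside.
- wrench: Bystander, not part of the job. Steel wrench lying along x, 150 long. Origin: centre of its underside.
There are look-alikes about, which are no part of the job. Leave any orange or red look-alike of the post2 alone. What is shaped like the lid but pink is not meant.

How it is judged (in metres and radians):
On the way, in this order (a step that is already met when the one before it is completed fails the run):
1. the lid lies flat on the bench, clear of the pan, let go (height (world z) of lid below 0.012 m and angle between lid's own z axis and vertical below 0.1 rad and horizontal distance between lid and pot above 0.2 m and linear speed of lid below 0.02 m/s and contact force between the fingers and lid below 0.3 N), for 0.2 s.
2. every drive stands on a post of its own with its outlet along the pointer, let go (((horizontal distance between drive0 and post0 below 0.01 m and z of drive0 in the frame of post0 between 0.066 and 0.074 m and angle between the x axis of drive0 and the x axis of post0, either way round below 0.22 rad and x of drive0_outlet in the frame of post0 above 0.01 m) or (horizontal distance between drive0 and post1 below 0.01 m and z of drive0 in the frame of post1 between 0.066 and 0.074 m and angle between the x axis of drive0 and the x axis of post1, either way round below 0.22 rad and x of drive0_outlet in the frame of post1 above 0.01 m) or (horizontal distance between drive0 and post2 below 0.01 m and z of drive0 in the frame of post2 between 0.066 and 0.074 m and angle between the x axis of drive0 and the x axis of post2, either way round below 0.22 rad and x of drive0_outlet in the frame of post2 above 0.01 m) or (horizontal distance between drive0 and post3 below 0.01 m and z of drive0 in the frame of post3 between 0.066 and 0.074 m and angle between the x axis of drive0 and the x axis of post3, either way round below 0.22 rad and x of drive0_outlet in the frame of post3 above 0.01 m)) and angle between each of drive0, drive1, drive2, drive3's own z axis and vertical below 0.08 rad and linear speed of each of drive0, drive1, drive2, drive3 below 0.02 m/s and contact force between the fingers and drive0 below 0.3 N and ((horizontal distance between drive1 and post0 below 0.01 m and z of drive1 in the frame of post0 between 0.066 and 0.074 m and angle between the x axis of drive1 and the x axis of post0, either way round below 0.22 rad and x of drive1_outlet in the frame of post0 above 0.01 m) or (horizontal distance between drive1 and post1 below 0.01 m and z of drive1 in the frame of post1 between 0.066 and 0.074 m and angle between the x axis of drive1 and the x axis of post1, either way round below 0.22 rad and x of drive1_outlet in the frame of post1 above 0.01 m) or (horizontal distance between drive1 and post2 below 0.01 m and z of drive1 in the frame of post2 between 0.066 and 0.074 m and angle between the x axis of drive1 and the x axis of post2, either way round below 0.22 rad and x of drive1_outlet in the frame of post2 above 0.01 m) or (horizontal distance between drive1 and post3 below 0.01 m and z of drive1 in the frame of post3 between 0.066 and 0.074 m and angle between the x axis of drive1 and the x axis of post3, either way round below 0.22 rad and x of drive1_outlet in the frame of post3 above 0.01 m)) and contact force between the fingers and drive1 below 0.3 N and ((horizontal distance between drive2 and post0 below 0.01 m and z of drive2 in the frame of post0 between 0.066 and 0.074 m and angle between the x axis of drive2 and the x axis of post0, either way round below 0.22 rad and x of drive2_outlet in the frame of post0 above 0.01 m) or (horizontal distance between drive2 and post1 below 0.01 m and z of drive2 in the frame of post1 between 0.066 and 0.074 m and angle between the x axis of drive2 and the x axis of post1, either way round below 0.22 rad and x of drive2_outlet in the frame of post1 above 0.01 m) or (horizontal distance between drive2 and post2 below 0.01 m and z of drive2 in the frame of post2 between 0.066 and 0.074 m and angle between the x axis of drive2 and the x axis of post2, either way round below 0.22 rad and x of drive2_outlet in the frame of post2 above 0.01 m) or (horizontal distance between drive2 and post3 below 0.01 m and z of drive2 in the frame of post3 between 0.066 and 0.074 m and angle between the x axis of drive2 and the x axis of post3, either way round below 0.22 rad and x of drive2_outlet in the frame of post3 above 0.01 m)) and contact force between the fingers and drive2 below 0.3 N and ((horizontal distance between drive3 and post0 below 0.01 m and z of drive3 in the frame of post0 between 0.066 and 0.074 m and angle between the x axis of drive3 and the x axis of post0, either way round below 0.22 rad and x of drive3_outlet in the frame of post0 above 0.01 m) or (horizontal distance between drive3 and post1 below 0.01 m and z of drive3 in the frame of post1 between 0.066 and 0.074 m and angle between the x axis of drive3 and the x axis of post1, either way round below 0.22 rad and x of drive3_outlet in the frame of post1 above 0.01 m) or (horizontal distance between drive3 and post2 below 0.01 m and z of drive3 in the frame of post2 between 0.066 and 0.074 m and angle between the x axis of drive3 and the x axis of post2, either way round below 0.22 rad and x of drive3_outlet in the frame of post2 above 0.01 m) or (horizontal distance between drive3 and post3 below 0.01 m and z of drive3 in the frame of post3 between 0.066 and 0.074 m and angle between the x axis of drive3 and the x axis of post3, either way round below 0.22 rad and x of drive3_outlet in the frame of post3 above 0.01 m)) and contact force between the fingers and drive3 below 0.3 N), for 0.2 s.
At the end, for the whole second after the job is handed in: Every drive present stands upright and at rest on a post's head, within 10 mm of its centre, its outlet within 0.22 rad (12.5 degrees) of the pointer's direction and to the same side; the lid lies level on the pan's rim, within 15 mm of centred; everything is let go (all of step 2 and horizontal distance between lid and pot below 0.015 m and z of lid in the frame of pot between 0.05 and 0.058 m and angle between lid's own z axis and vertical below 0.05 rad and linear speed of lid below 0.02 m/s); the robot touches nothing.
It fails at once if a bystander is shoved more than 50 mm (distance of any of bottle, grip, valve_tool, axle_nut, foot_peg, wrench from where it was at the start of the episode above 0.05 m).
It fails at once if the bottle is knocked over (angle between bottle's own z axis and vertical above 0.6 rad).
Of drive0, drive1, drive2, drive3 only 2 to 4 are there at a start; the rules pass over those that are not, and their reading is None.
At some moment in a run one of lid may be knocked a few centimetres aside while the robot is not near it.
It also fails if it takes over 210 s, if anything falls off the work surface, if the arm or the gripper's body presses on something with over 40 N, if the wrist force passes 120 N, or if a joint passes its speed limit or range.

## Robot

A 6-joint arm with a two-finger parallel gripper is mounted at the origin on the work surface. World frame = base frame: x ahead of the robot, y to its left, z up, the work surface at z = 0. Lengths are in mm, angles in rad, forces in N, time in s.
With the tool pointing down it reaches from about 400 to 925 mm from the base axis. Payload 12.5 kg.
Tool frame: the origin (TCP) lies at the very end of the fingers, on their centre line; the grasp point (between the pads) lies 19 mm behind it; z points along the fingers, y is the direction in which the jaws open and shut (so a half turn about z gives the same grasp; the last joint's range is limited). The gripper opens to 95 mm and grips with 3 to 60 N. Pads are 20 mm wide; open, the fingers measure 119 mm over their backs; the gripper's body (75 mm by 180 mm) begins 59 mm behind the grasp point.
Start: joints at [1.01, 0.491, 1.559, -0, 1.092, -0.106], TCP at [274.538, 561.494, 214.661] pointing down, gripper open.
Joint ranges: [-3.1, 3.1], [-0.84, 2.19], [0.05, 2.79], [-1.13, 4.28], [0.06, 2.93], [-2.69, 2.69]. Speed limits (rad/s): [2.22, 2.22, 2.79, 3.14, 3.14, 3.14].

## Interface

Orientations are given as [roll, pitch, yaw] about the fixed x, y, z axes, in that order (R = Rz(yaw) Ry(pitch) Rx(roll)).
In Python, from cell import env, read_camera, get_calibration gives the robot as it stands.
- The arm moves only by the tool arm_command, never from a script. Its argument "targets" is a list of rows, each a list of 3 entries, a list of its own where there are three numbers: the turn, a rotation vector about the tool's x, y, z in rad, then the shift along the tool's x, y, z in m, then the closure in counts, from 0 (fully open) to 255 (shut). In form: [[[rx, ry, rz], [tx, ty, tz], fingers], ...]. A call has 1 to 8 rows; each row is the pose to reach, as a shift and turn from the pose commanded when the call began, along the tool's axes at that moment; what a row does not reach only later rows make up. A row lasts 1/10 s, in which the tool goes at most 50 mm and 8.59 degrees, less where a joint would pass 70% of its speed; a pose out of reach is approached as far as the arm can. A call with a gripper value outside its range is refused whole. The fingers move at their own pace and stop on an object; the grip force is fixed at half the most. Time passes only in rows, so rows that repeat a pose let the fingers close. It gives the time, the measured TCP pose, the force and the opening at its end, in the units of the state.
- env.state(): the state, without advancing time (a new reading comes with each control period).
- read_camera(name): name is "side" or "top"; returns (picture, depth): 480x640x3 uint8, blue, green, red; 480x640 float32, mm along the optical axis (not along the pixel's ray), 0 where there is no reading.
- get_calibration(name): a dict with "vfov" (degrees; the focal length in pixels is half the picture's height over the tangent of half this angle, whatever the lens; pixels are square), "cx", "cy" (the principal point, pixels), "world_from_camera" (4x4, takes a point from camera to world coordinates). Camera axes: x right, y down, z forward; pixel columns grow to the right and rows downward; lengths in mm; the calibration is good to about 2 mm. A picture is of the moment at which its call begins. get_calibration takes no time and is no camera call.
- env.job_done(): hands the job in, once; it reports no verdict.
The state is a dict: "t": time; "joints": joint angles; "qvel": joint speeds; "tau": joint torques, N m; "eef_pos": TCP position; "tcp_rot": TCP orientation; "ft_force": force on the tool from outside, world axes, zero at the start; "moment": the same for the moment, N m; "opening": opening from 0.0 (shut) to 1.0 (fully open).
Only numpy, scipy, OpenCV 4.12 (cv2) and the standard library are available. Lean on these libraries where they do the work, as an engineer would, in place of code of your own. Each camera call takes 0.05 s, during which the arm holds its last target.

## Working session

There is one attempt and no reset: what is moved stays moved. The work goes in short steps, Python scripts to look and compute and a tool call to move; the robot and the scene stay as the last step left them, time stands still between calls to the robot, and variables do not carry over. Pictures are saved under pics/ and viewed, and the job is handed in when it is done.

Besides the shell and the picture viewer there is one more tool, called after "Call:" as name([rows], argument=value, ...), one row to a line, values as JSON. arm_command: Moves the arm, as the interface text tells. Its arguments: {"type":"object","properties":{"targets":{"type":"array"}},"required":["targets"]}

```bash
ls; mkdir -p pics; python3 - <<'E'
from cell import env, read_camera, get_calibration
import cv2,numpy as np
print(env.state())
for n in ("top","side"):
    im,d=read_camera(n); cv2.imwrite(f"pics/{n}0.png",im); np.save(f"pics/{n}0.npy",d)
    c=get_calibration(n);print(n,c)
E
```

```text
pics
{'t': 0.0, 'joints': array([ 1.01038579e+00,  4.91551708e-01,  1.55943256e+00, -1.30176452e-05,
        1.09165650e+00, -1.05610930e-01]), 'qvel': array([-0.00106353, -0.00033148,  0.00044477,  0.00087037,  0.00112684,
       -0.00145121]), 'tau': array([ 7.96559380e-04, -6.12664962e+01, -2.58180213e+01,  6.92553283e-02,
        4.82687820e-02, -1.20175469e-04]), 'eef_pos': array([274.42007624, 561.28266435, 214.07242951]), 'tcp_rot': array([-3.14054916e+00, -9.90055915e-05,  2.68679900e+00]), 'ft_force': array([-0.38030169, -0.20064774,  0.57516715]), 'moment': array([-0.04834978, -0.06220508, -0.00464036]), 'opening': 0.9988403112398421}
top {'vfov': 49.414675314753424, 'cx': 317.991647314814, 'cy': 243.0732507897096, 'world_from_camera': array([[-2.47587715e-03, -9.96052996e-01,  8.87259752e-02,
         3.73251616e+02],
       [-9.99995651e-01,  2.32393170e-03, -1.81578452e-03,
        -4.02064625e+01],
       [ 1.60242451e-03, -8.87300850e-02, -9.96054418e-01,
         1.39969028e+03],
       [ 0.00000000e+00,  0.00000000e+00,  0.00000000e+00,
         1.00000000e+00]])}
side {'vfov': 43.97489900779608, 'cx': 322.3916688323206, 'cy': 238.13023508303183, 'world_from_camera': array([[ 9.69289415e-01, -1.84028067e-01,  1.63130931e-01,
         2.72632787e+02],
       [-2.45659677e-01, -6.93881017e-01,  6.76890285e-01,
        -9.81269243e+02],
       [-1.13733545e-02, -6.96177280e-01, -7.17779800e-01,
         1.07276660e+03],
       [ 0.00000000e+00,  0.00000000e+00,  0.00000000e+00,
         1.00000000e+00]])}
```

View pics/top0.png

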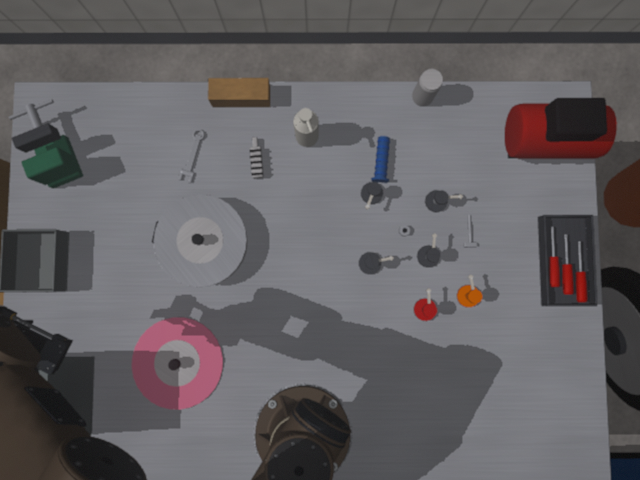

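View pics/side0.png

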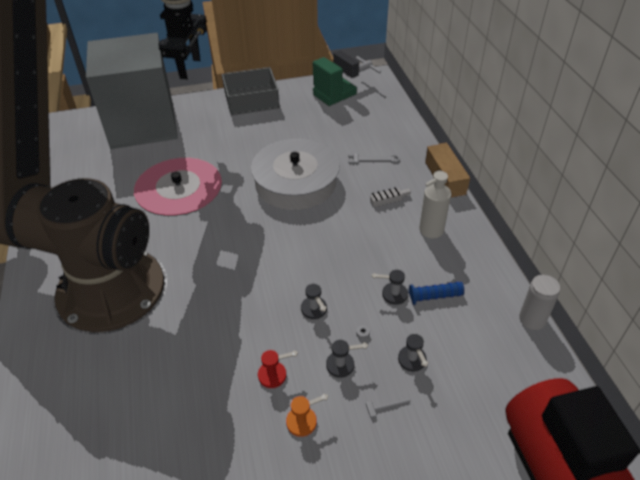

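The steel lid is at top (198,240). The pink lid at (175,363) is the decoy. There are four grey posts at (372,192), (437,201), (371,263) and (429,256), plus red (426,308) and orange (469,296) decoys. Next I'll enlarge and measure.

```bash
cat > h.py <<'E'
from cell import env, read_camera, get_calibration
import cv2,numpy as np
def K(c): return 240/np.tan(np.radians(c["vfov"]/2))
def pix2z(n,u,v,z):
    c=get_calibration(n);f=K(c);T=c["world_from_camera"]
    d=T[:3,:3]@np.array([(u-c["cx"])/f,(v-c["cy"])/f,1.0]);o=T[:3,3]
    return o+d*(z-o[2])/d[2]
def cloud(n,D):
    c=get_calibration(n);f=K(c);T=c["world_from_camera"]
    v,u=np.mgrid[0:480,0:640]
    P=np.stack([(u-c["cx"])/f*D,(v-c["cy"])/f*D,D],-1)
    P=P@T[:3,:3].T+T[:3,3]; P[D<=0]=np.nan
    return P
def proj(n,p):
    c=get_calibration(n);f=K(c);T=c["world_from_camera"]
    q=T[:3,:3].T@(np.asarray(p,float)-T[:3,3]);return f*q[0]/q[2]+c["cx"],f*q[1]/q[2]+c["cy"]
def snap(n,name):
    im,d=read_camera(n);cv2.imwrite(f"pics/{name}.png",im);np.save(f"pics/{name}.npy",d);return im,d
E
python3 - <<'E'
from h import *
im=cv2.imread("pics/top0.png");D=np.load("pics/top0.npy");P=cloud("top",D)
cv2.imwrite("pics/posts.png",cv2.resize(im[160:335,340:500],None,fx=3.4,fy=3.4,interpolation=cv2.INTER_CUBIC))
print("bench",np.nanmedian(P[100:130,300:400,2]))
for nm,(u,v) in dict(A=(372,192),B=(437,201),C=(371,263),D=(429,256)).items():
    s=P[v-30:v+30,u-30:u+45].reshape(-1,3);
    # restrict near
    p0=pix2z("top",u,v,70)
    m=(abs(s[:,2]-70)<4)&(np.hypot(*(s[:,:2]-p0[:2]).T)<30)
    q=s[m];c,r=cv2.minEnclosingCircle(q[:,:2].astype(np.float32))
    print(nm,p0.round(1),q.mean(0).round(1),m.sum(),np.array(c).round(1),round(r,1),np.nanmax(s[:,2]))
u,v=198,240
s=P[180:300,140:260].reshape(-1,3);m=(s[:,2]>88)&(s[:,2]<102);q=s[m];print("knob",q.mean(0),m.sum(),cv2.minEnclosingCircle(q[:,:2].astype(np.float32)))
m=(s[:,2]>54)&(s[:,2]<64);q=s[m];print("lid",q.mean(0),m.sum(),cv2.minEnclosingCircle(q[:,:2].astype(np.float32)))
E
```

```text
bench 1.0879814791485387
A [ 623.8 -182.4   70. ] [ 631.6 -185.7   70.1] 139 [ 622.8 -181.6] 27.9 76.54411130940434
B [ 599.9 -349.8   70. ] [ 609.7 -358.6   70.2] 125 [ 609.2 -359.3] 17.8 80.21399247228851
C [ 440.3 -177.7   70. ] [ 443.4 -179.3   69.8] 143 [ 443.2 -183.2] 22.0 76.98590233658274
D [ 457.9 -326.1   70. ] [ 460.8 -335.4   70.3] 135 [ 462.4 -334. ] 19.4 78.69251996262255
knob [500.11547718 263.03040263  95.6495043 ] 99 ((500.9048767089844, 264.16796875), 14.209405899047852)
lid [499.88181    263.78891751  59.28300648] 6043 ((500.65655517578125, 264.1325988769531), 120.0972900390625)
```

View pics/posts.png

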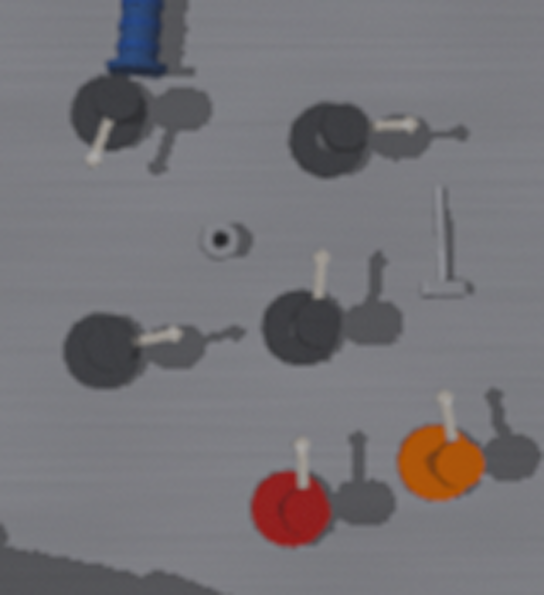

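```bash
cat > posts.py <<'E'
from h import *
G=dict(A=(631.6,-185.7),B=(609.7,-358.6),C=(443.4,-179.3),D=(460.8,-335.4))
for n in("top","side"):
    im=cv2.imread(f"pics/{n}0.png").astype(int);D=np.load(f"pics/{n}0.npy");P=cloud(n,D)
    V=im.max(-1)
    print(n,"bench",np.nanmedian(P[...,2][(abs(P[...,0]-500)<60)&(abs(P[...,1]-0)<60)]))
    for k,g in G.items():
        dist=np.hypot(P[...,0]-g[0],P[...,1]-g[1])
        head=(dist<24)&(abs(P[...,2]-70)<5)&(V<110)
        q=P[head]
        # circle fit on the boundary: least squares with radius 18 via min enclosing and mean
        c,r=cv2.minEnclosingCircle(q[:,:2].astype(np.float32))
        ptr=(dist<75)&(dist>20)&(P[...,2]>45)&(P[...,2]<80)&(V>125)
        w=P[ptr]
        m=q.mean(0)
        d=w[:,:2].mean(0)-m[:2] if len(w) else np.zeros(2)
        far=w[np.argsort(-np.hypot(*(w[:,:2]-m[:2]).T))[:3],:2].mean(0)-m[:2] if len(w)>3 else np.zeros(2)
        if len(w)>3:
            vx,vy,_,_=cv2.fitLine(w[:,:2].astype(np.float32),cv2.DIST_HUBER,0,.01,.01).ravel()
            if vx*d[0]+vy*d[1]<0: vx,vy=-vx,-vy
        else: vx=vy=0
        print(k,m.round(1),len(q),np.array(c).round(1),round(r,1),"ptr",len(w),w[:,2].mean().round(1),"ang mean",np.degrees(np.arctan2(d[1],d[0])).round(1),"far",np.degrees(np.arctan2(far[1],far[0])).round(1),np.hypot(*far).round(1),"line",np.degrees(np.arctan2(vy,vx)).round(1))
E
python3 posts.py
```

```text
top bench 0.14113559390057162
A [ 632.8 -186.2   70.2] 144 [ 633.2 -186.5] 18.3 ptr 35 63.1 ang mean 159.3 far 159.8 53.1 line 157.2
B [ 609.6 -359.4   70.3] 143 [ 609.2 -361.9] 20.4 ptr 27 63.7 ang mean -85.6 far -86.4 53.4 line -89.0
C [ 443.3 -179.2   69.8] 148 [ 443.2 -181.2] 20.1 ptr 31 62.8 ang mean -77.6 far -79.0 53.6 line -77.5
D [ 461.1 -335.1   70.2] 151 [ 461.2 -334.1] 18.6 ptr 43 63.3 ang mean -6.3 far -5.5 53.5 line -3.8
side bench -1.5851013048014693
A [ 631.4 -188.7   68.6] 158 [ 632.  -188.7] 19.3 ptr 51 61.5 ang mean 157.4 far 159.7 55.8 line 160.1
B [ 609.  -362.    68.8] 218 [ 609.3 -362. ] 18.3 ptr 55 62.2 ang mean -85.2 far -85.1 53.5 line -87.3
C [ 442.3 -181.7   68.8] 171 [ 442.9 -181.4] 18.7 ptr 43 61.4 ang mean -77.3 far -79.3 51.5 line -80.5
D [ 460.4 -338.1   68.9] 219 [ 460.8 -338.2] 19.4 ptr 64 61.8 ang mean -3.7 far -5.3 55.1 line -7.7
```

```bash
cat > go.py <<'E'
import sys
from h import *
from scipy.spatial.transform import Rotation as Ro
# usage: go.py x y z yaw_deg ; shift/turn in tool axes from the measured pose to a straight-down target
def plan(x,y,z,yaw=None):
    s=env.state();R=Ro.from_euler("xyz",s["tcp_rot"])
    yaw=s["tcp_rot"][2] if yaw is None else np.radians(yaw)
    Rt=Ro.from_euler("xyz",[np.pi,0,yaw])
    d=R.inv().apply(np.array([x,y,z])-s["eef_pos"])/1000
    r=(R.inv()*Rt).as_rotvec()
    print("t",round(s["t"],2),"pos",s["eef_pos"].round(1),"yaw",np.degrees(s["tcp_rot"][2]).round(2),"q",s["joints"].round(2),"F",s["ft_force"].round(1),"op",round(s["opening"],3))
    print("turn",r.round(4),"shift",d.round(4),"rows by shift",np.linalg.norm(d)/.05,"by turn",np.degrees(np.linalg.norm(r))/8.59)
if __name__=="__main__":plan(*map(float,sys.argv[1:]))
E
python3 go.py 500 263 130; python3 - <<'E'
from h import *
D=np.load("pics/side0.npy");P=cloud("side",D)
m=(np.hypot(P[...,0]-500,P[...,1]-263)<40)&(P[...,2]>88)&(P[...,2]<102);print("side knob",P[m].mean(0),cv2.minEnclosingCircle(P[m][:,:2].astype(np.float32)))
D=np.load("pics/top0.npy");P=cloud("top",D)
m=(P[...,2]>30)&(P[...,0]>300)&(P[...,0]<800)&(abs(P[...,1])<130)
q=P[m];print("tall near lay-down area", q.min(0),q.max(0),len(q))
E
```

```text
t 0.1 pos [274.4 561.3 214.1] yaw 153.94 q [ 1.01  0.49  1.56 -0.    1.09 -0.11] F [-0.1  0.4 -0.4] op 0.999
turn [-0.0009 -0.0001  0.    ] shift [-0.3337 -0.1688  0.0843] rows by shift 7.6666615439261125 by turn 0.006320174819763009
side knob [499.03691891 260.25514303  92.59788673] ((497.969482421875, 260.09088134765625), 15.696091651916504)
tall near lay-down area [679.85304153 -40.82021365  30.07190232] [799.90575681 127.73621479 186.04513877] 695
```

Call:
arm_command([
  [[0, 0, 0], [-0.334, -0.17, 0.084], 0],
  [[0, 0, 0], [-0.334, -0.17, 0.084], 0],
  [[0, 0, 0], [-0.334, -0.17, 0.084], 0],
  [[0, 0, 0], [-0.334, -0.17, 0.084], 0],
  [[0, 0, 0], [-0.334, -0.17, 0.084], 0],
  [[0, 0, 0], [-0.334, -0.17, 0.084], 0],
  [[0, 0, 0], [-0.334, -0.17, 0.084], 0],
  [[0, 0, 0], [-0.334, -0.17, 0.084], 0],
])

```text
t: 0.9
eef_pos: [501.2, 259.5, 129.8]
tcp_rot: [-3.141, -0.0, 2.685]
ft_force: [-0.1, 0.8, 0.3]
opening: 1.004
```

```bash
python3 go.py 499.5 262 68
```

```text
t 0.9 pos [501.2 259.5 129.8] yaw 153.86 q [ 0.36  0.51  1.8  -0.    0.84 -0.75] F [-0.1  0.8  0.3] op 1.004
turn [-0.0007 -0.0004  0.    ] shift [0.0026 0.0016 0.0618] rows by shift 1.2367248000630537 by turn 0.0052813170905942385
```

Call:
arm_command([
  [[0, 0, 0], [0.001, 0.001, 0.03], 0],
  [[0, 0, 0], [0.002, 0.001, 0.06], 0],
  [[0, 0, 0], [0.002, 0.001, 0.062], 0],
  [[0, 0, 0], [0.002, 0.001, 0.062], 255],
  [[0, 0, 0], [0.002, 0.001, 0.062], 255],
  [[0, 0, 0], [0.002, 0.001, 0.062], 255],
  [[0, 0, 0], [0.002, 0.001, 0.062], 255],
  [[0, 0, 0], [0.002, 0.001, 0.062], 255],
])

```text
t: 1.7
eef_pos: [498.7, 264.0, 69.3]
tcp_rot: [3.141, 0.001, 2.687]
ft_force: [-0.4, 0.4, 0.6]
opening: 0.638
```

```bash
python3 go.py 499.5 262 120
```

```text
t 1.7 pos [498.7 264.   69.3] yaw 153.96 q [ 0.37  0.59  1.85  0.    0.7  -0.75] F [-0.4  0.4  0.6] op 0.638
turn [0.0009 0.0007 0.    ] shift [-0.0016 -0.0014 -0.0507] rows by shift 1.0145834593815717 by turn 0.007606163100440066
```

Call:
arm_command([
  [[0, 0, 0], [0, 0, 0], 255],
  [[0, 0, 0], [0, 0, 0], 255],
  [[0, 0, 0], [0, 0, 0], 255],
  [[0, 0, 0], [0, 0, 0], 255],
  [[0, 0, 0], [0, 0, 0], 255],
  [[0, 0, 0], [0, 0, 0], 255],
  [[0, 0, 0], [0, 0, 0], 255],
  [[0, 0, 0], [0, 0, -0.01], 255],
])

```text
t: 2.5
eef_pos: [497.7, 263.5, 77.8]
tcp_rot: [-3.139, -0.002, 2.687]
ft_force: [-0.3, 0.1, -3.2]
opening: 0.286
```

```bash
python3 go.py 499.5 262 140;python3 go.py 475 0 140
```

```text
t 2.5 pos [497.7 263.5  77.8] yaw 153.94 q [ 0.37  0.58  1.84 -0.    0.72 -0.75] F [-0.3  0.1 -3.2] op 0.286
turn [-0.0021 -0.002   0.    ] shift [-0.0021 -0.0007 -0.0622] rows by shift 1.2450871309656524 by turn 0.01928663999588761
t 2.5 pos [497.7 263.5  77.8] yaw 153.94 q [ 0.37  0.58  1.84 -0.    0.72 -0.75] F [-0.3  0.1 -3.2] op 0.286
turn [-0.0021 -0.002   0.    ] shift [-0.0952 -0.2468 -0.0619] rows by shift 5.433363609637647 by turn 0.01928663999588761
```

Call:
arm_command([
  [[0, 0, 0], [0, 0, -0.02], 255],
  [[0, 0, 0], [0, 0, -0.045], 255],
  [[0, 0, 0], [0, 0, -0.06], 255],
  [[0, 0, 0], [-0.01, -0.025, -0.06], 255],
  [[0, 0, 0], [-0.024, -0.062, -0.06], 255],
  [[0, 0, 0], [-0.038, -0.1, -0.06], 255],
  [[0, 0, 0], [-0.053, -0.136, -0.06], 255],
  [[0, 0, 0], [-0.067, -0.173, -0.06], 255],
])

```text
t: 3.3
eef_pos: [482.2, 77.6, 139.1]
tcp_rot: [-3.142, -0.0, 2.687]
ft_force: [-0.5, -0.4, -3.4]
opening: 0.289
```

```bash
python3 go.py 475 2 140
```

```text
t 3.3 pos [482.2  77.6 139.1] yaw 153.96 q [ 0.02  0.4   1.97 -0.    0.77 -1.09] F [-0.5 -0.4 -3.4] op 0.289
turn [-0. -0.  0.] shift [-0.0267 -0.0711 -0.0009] rows by shift 1.5181319034848444 by turn 0.0002452021957287881
```

Call:
arm_command([
  [[0, 0, 0], [-0.014, -0.036, 0], 255],
  [[0, 0, 0], [-0.024, -0.063, 0], 255],
  [[0, 0, 0], [-0.027, -0.071, 0.01], 255],
  [[0, 0, 0], [-0.027, -0.071, 0.035], 255],
  [[0, 0, 0], [-0.027, -0.071, 0.07], 255],
  [[0, 0, 0], [-0.027, -0.071, 0.1], 255],
  [[0, 0, 0], [-0.027, -0.071, 0.116], 255],
  [[0, 0, 0], [-0.027, -0.071, 0.118], 255],
])

```text
t: 4.1
eef_pos: [474.8, 3.9, 18.9]
tcp_rot: [-3.14, -0.004, 2.687]
ft_force: [0.4, -0.6, -2.3]
opening: 0.29
```

```bash
python3 go.py 475 2 15
```

```text
t 4.1 pos [474.8   3.9  18.9] yaw 153.96 q [-0.13  0.6   2.09  0.    0.45 -1.25] F [ 0.4 -0.6 -2.3] op 0.29
turn [-0.0011 -0.0037  0.    ] shift [-0.001  -0.0016  0.0039] rows by shift 0.08628408322396958 by turn 0.025639448737957975
```

Call:
arm_command([
  [[0, 0, 0], [0, 0, 0.001], 255],
  [[0, 0, 0], [0, 0, 0.001], 255],
  [[0, 0, 0], [0, 0, 0.002], 255],
  [[0, 0, 0], [0, 0, 0.002], 255],
])

```text
t: 4.5
eef_pos: [476.1, 3.4, 19.3]
tcp_rot: [3.141, 0.001, 2.687]
ft_force: [-0.9, -0.2, -4.7]
opening: 0.289
```

Call:
arm_command([
  [[0, 0, 0], [0, 0, 0.001], 255],
  [[0, 0, 0], [0, 0, 0.002], 255],
  [[0, 0, 0], [0, 0, 0.003], 255],
  [[0, 0, 0], [0, 0, 0.003], 255],
])

```text
t: 4.9
eef_pos: [475.8, 3.3, 15.5]
tcp_rot: [3.142, -0.0, 2.687]
ft_force: [-0.1, -1.0, -3.8]
opening: 0.286
```

Call:
arm_command([
  [[0, 0, 0], [0, 0, 0.001], 255],
  [[0, 0, 0], [0, 0, 0.001], 255],
])

```text
t: 5.1
eef_pos: [475.8, 3.4, 14.6]
tcp_rot: [3.141, 0.0, 2.687]
ft_force: [0.1, -0.0, -3.2]
opening: 0.289
```

Call:
arm_command([
  [[0, 0, 0], [0, 0, 0.001], 255],
  [[0, 0, 0], [0, 0, 0.001], 255],
  [[0, 0, 0], [0, 0, 0.002], 255],
  [[0, 0, 0], [0, 0, 0.002], 255],
])

```text
t: 5.5
eef_pos: [476.0, 3.3, 14.4]
tcp_rot: [3.141, 0.002, 2.687]
ft_force: [-6.5, -0.8, 29.8]
opening: 0.287
```

Contact. I'll ease back 1 mm, then open to about 65 mm and rise.

Call:
arm_command([
  [[0, 0, 0], [0, 0, -0.002], 255],
  [[0, 0, 0], [0, 0, -0.002], 70],
  [[0, 0, 0], [0, 0, -0.002], 70],
  [[0, 0, 0], [0, 0, -0.002], 70],
  [[0, 0, 0], [0, 0, -0.002], 70],
  [[0, 0, 0], [0, 0, -0.002], 70],
  [[0, 0, 0], [0, 0, -0.002], 70],
  [[0, 0, 0], [0, 0, -0.002], 70],
])

```text
t: 6.3
eef_pos: [475.8, 3.3, 14.6]
tcp_rot: [3.142, -0.0, 2.687]
ft_force: [0.2, -1.0, 0.2]
opening: 0.719
```

Call:
arm_command([
  [[0, 0, 0], [0, 0, -0.03], 70],
  [[0, 0, 0], [0, 0, -0.08], 70],
  [[0, 0, 0], [0, 0, -0.13], 70],
  [[0, 0, 0], [0, 0, -0.18], 70],
  [[0, 0, 0], [0, 0, -0.2], 70],
])

```text
t: 6.8
eef_pos: [476.7, 3.3, 219.0]
tcp_rot: [3.14, 0.006, 2.687]
ft_force: [-0.0, -0.3, -1.0]
opening: 0.724
```

```bash
python3 - <<'E'
from h import *
im,d=snap("top","top1");im2,d2=snap("side","side1")
cv2.imwrite("pics/pan1.png",cv2.resize(im[185:295,140:260],None,fx=5,fy=5,interpolation=cv2.INTER_CUBIC))
cv2.imwrite("pics/pan1s.png",cv2.resize(im2[130:220,240:350],None,fx=6,fy=6,interpolation=cv2.INTER_CUBIC))
print(env.state()["opening"])
E
```

```text
0.7280988676388573
```

View pics/top1.png

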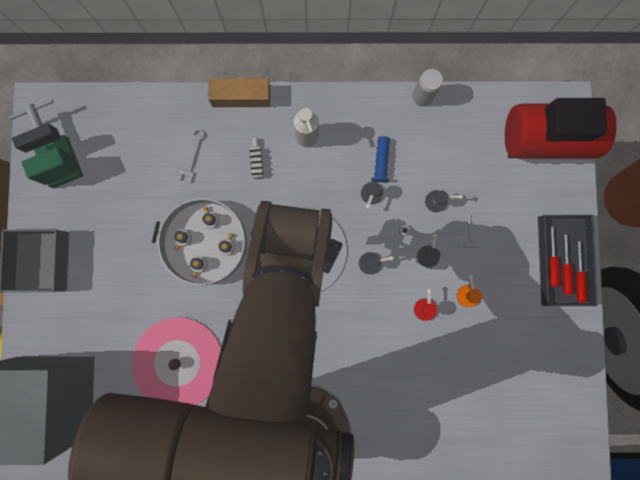

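View pics/pan1.png

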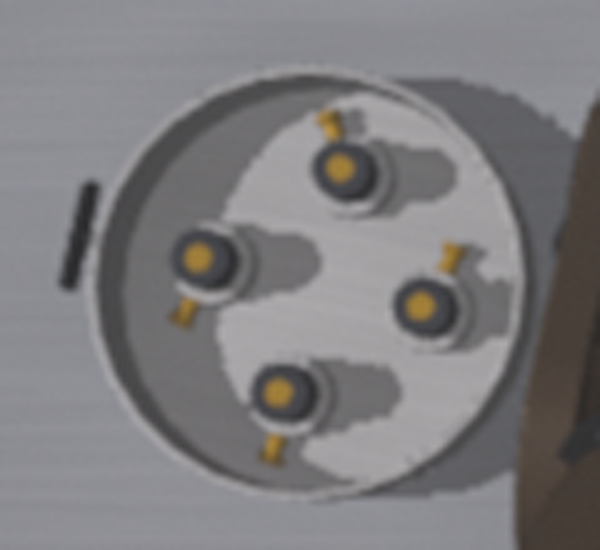

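View pics/pan1s.png

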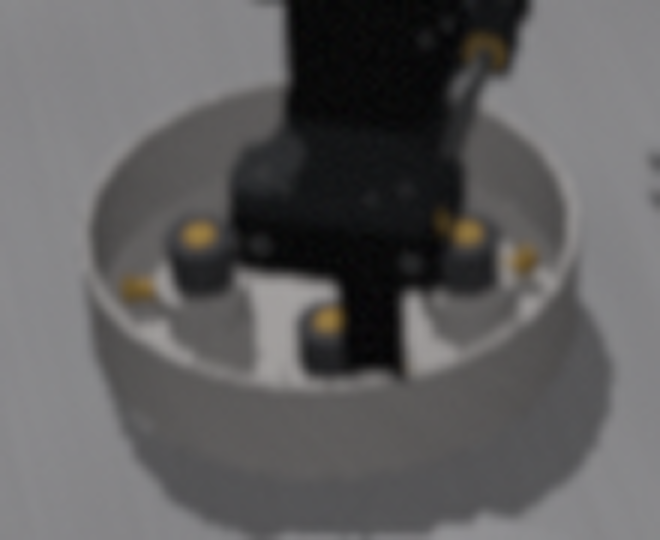

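Four drives stand in the pan, with hubs at top crop px (340,168), (198,258), (420,307) and (280,392). Each has a visible brass outlet. The lid lies on the bench under the arm. Next I'll measure the drives.

```bash
cat > drv.py <<'E'
from h import *
def drives(name,floor=5,cen=(500,263),rad=105):
    im=cv2.imread(f"pics/{name}.png");D=np.load(f"pics/{name}.npy");P=cloud("top",D)
    hsv=cv2.cvtColor(im,cv2.COLOR_BGR2HSV);H,S,V=[hsv[...,i].astype(int) for i in range(3)]
    br=(H>12)&(H<32)&(S>100)&(V>80)
    dist=np.hypot(P[...,0]-cen[0],P[...,1]-cen[1])
    hub=((dist<rad)&(abs(P[...,2]-floor-42)<7)).astype(np.uint8)
    k,L,st,ce=cv2.connectedComponentsWithStats(hub)
    out=[]
    for i in range(1,k):
        if st[i,4]<30: continue
        q=P[L==i];c,r=cv2.minEnclosingCircle(q[:,:2].astype(np.float32))
        m=q.mean(0)
        o=br&(np.hypot(P[...,0]-m[0],P[...,1]-m[1])<46)&(abs(P[...,2]-floor-10)<10)&(np.hypot(P[...,0]-m[0],P[...,1]-m[1])>18)
        w=P[o]; d=w[:,:2].mean(0)-m[:2] if len(w) else [0,0]
        print("px",ce[i].round(1),"n",st[i,4],"mean",m.round(1),"circ",np.array(c).round(1),round(r,1),"outlet n",len(w),"ang",np.degrees(np.arctan2(d[1],d[0])).round(1),"len",np.hypot(*d).round(1), "z",w[:,2].mean().round(1) if len(w) else 0)
    return P
if __name__=="__main__":
    P=drives("top1")
    m=(P[...,2]>48)&(P[...,2]<58)&(abs(np.hypot(P[...,0]-500,P[...,1]-263)-112)<10)
    q=P[m];A=np.c_[2*q[:,:2],np.ones(len(q))];s=np.linalg.lstsq(A,(q[:,:2]**2).sum(1),rcond=None)[0];print("pan",s[:2],np.sqrt(s[2]+s[0]**2+s[1]**2),len(q),q[:,2].mean())
E
python3 drv.py
```

```text
px [207.5 218.8] n 114 mean [558.2 245.9  47.2] circ [559.1 245.7] 16.1 outlet n 16 ang 21.8 len 30.9 z 16.1
px [179.2 236.6] n 118 mean [511.5 318.9  46.7] circ [511.7 319.9] 16.1 outlet n 15 ang 149.8 len 28.2 z 17.4
px [223.6 246.3] n 114 mean [485.8 202.8  47.1] circ [485.8 204.1] 16.1 outlet n 14 ang -20.4 len 31.3 z 20.0
px [195.2 263.6] n 116 mean [441.  276.   46.7] circ [441.2 276.4] 16.0 outlet n 15 ang 160.8 len 27.7 z 17.0
pan [498.5214037 261.6505304] 110.33149766448298 441 53.06970142866958
```

```bash
python3 go.py 511 319 150 77
```

```text
t 6.9 pos [476.8   3.3 217.6] yaw 153.95 q [-0.13  0.28  1.91  0.    0.95 -1.25] F [-0.1  0.  -0.4] op 0.728
turn [0.0054 0.0034 1.343 ] shift [0.1083 0.2986 0.0675] rows by shift 6.493798511569677 by turn 8.958128964931324
```

Call:
arm_command([
  [[0, 0, 1.343], [0.108, 0.299, 0.067], 90],
  [[0, 0, 1.343], [0.108, 0.299, 0.067], 90],
  [[0, 0, 1.343], [0.108, 0.299, 0.067], 90],
  [[0, 0, 1.343], [0.108, 0.299, 0.067], 90],
  [[0, 0, 1.343], [0.108, 0.299, 0.067], 90],
  [[0, 0, 1.343], [0.108, 0.299, 0.067], 90],
  [[0, 0, 1.343], [0.108, 0.299, 0.067], 90],
  [[0, 0, 1.343], [0.108, 0.299, 0.067], 90],
])

```text
t: 7.7
eef_pos: [509.0, 323.3, 144.4]
tcp_rot: [-3.139, 0.001, 1.571]
ft_force: [-0.5, -0.6, 0.2]
opening: 0.646
```

Call:
arm_command([
  [[0, 0, 0.11], [0, 0, 0], 90],
  [[0, 0, 0.11], [0, 0, 0], 90],
])

```text
t: 7.9
eef_pos: [509.4, 319.5, 145.7]
tcp_rot: [-3.139, 0.001, 1.463]
ft_force: [-0.5, 0.7, 0.6]
opening: 0.645
```

```bash
python3 go.py 511 319.3 26 77
```

```text
t 7.9 pos [509.4 319.5 145.7] yaw 83.8 q [0.45 0.53 1.69 0.   0.92 0.56] F [-0.5  0.7  0.6] op 0.645
turn [-0.0022  0.0015  0.1187] shift [1.000e-04 1.900e-03 1.197e-01] rows by shift 2.3951635105303657 by turn 0.7918361616534673
```

Call:
arm_command([
  [[0, 0, 0], [0, 0.001, 0.04], 90],
  [[0, 0, 0], [0, 0.001, 0.08], 90],
  [[0, 0, 0], [0, 0.001, 0.11], 90],
  [[0, 0, 0], [0, 0.001, 0.12], 90],
  [[0, 0, 0], [0, 0.001, 0.12], 90],
])

```text
t: 8.4
eef_pos: [510.6, 318.7, 26.3]
tcp_rot: [-3.139, 0.001, 1.465]
ft_force: [0.3, 0.9, -0.4]
opening: 0.646
```

```bash
python3 go.py 511 319.3 26 77
```

```text
t 8.4 pos [510.6 318.7  26.3] yaw 83.93 q [0.45 0.7  1.77 0.   0.68 0.55] F [ 0.3  0.9 -0.4] op 0.646
turn [-0.0023  0.0016  0.1209] shift [0.0007 0.0003 0.0003] rows by shift 0.015961425878628355 by turn 0.8065206247246517
```

Call:
arm_command([
  [[0, 0, 0], [0, 0, 0], 255],
  [[0, 0, 0], [0, 0, 0], 255],
  [[0, 0, 0], [0, 0, 0], 255],
  [[0, 0, 0], [0, 0, 0], 255],
  [[0, 0, 0], [0, 0, 0], 255],
  [[0, 0, 0], [0, 0, 0], 255],
  [[0, 0, 0], [0, 0, 0], 255],
  [[0, 0, 0], [0, 0, -0.005], 255],
])

```text
t: 9.2
eef_pos: [510.9, 319.2, 32.5]
tcp_rot: [-3.141, 0.0, 1.463]
ft_force: [0.7, -0.6, -0.6]
opening: 0.331
```

```bash
python3 go.py 632.3 -186.7 210 93
```

```text
t 9.2 pos [510.9 319.2  32.5] yaw 83.84 q [0.45 0.69 1.77 0.   0.69 0.56] F [ 0.7 -0.6 -0.6] op 0.331
turn [-0.0006  0.0003 -0.1598] shift [-0.49    0.1749 -0.1774] rows by shift 10.99352901505026 by turn 1.065906699007596
```

Call:
arm_command([
  [[0, 0, 0], [0, 0, -0.02], 255],
  [[0, 0, 0], [0, 0, -0.05], 255],
  [[0, 0, 0], [0, 0, -0.09], 255],
  [[0, 0, 0], [0, 0, -0.13], 255],
  [[0, 0, 0], [-0.01, 0.004, -0.16], 255],
  [[0, 0, -0.05], [-0.04, 0.015, -0.177], 255],
  [[0, 0, -0.1], [-0.085, 0.03, -0.177], 255],
  [[0, 0, -0.16], [-0.13, 0.046, -0.177], 255],
])

```text
t: 10.0
eef_pos: [542.7, 184.1, 210.5]
tcp_rot: [3.141, -0.0, 1.627]
ft_force: [1.4, 0.3, -0.7]
opening: 0.33
```

```bash
python3 go.py 632.3 -186.7 210 93; python3 - <<'E'
from h import *
im,d=snap("side","h1");cv2.imwrite("pics/h1c.png",cv2.resize(im[0:300,150:450],None,fx=2,fy=2))
E
```

```text
t 10.0 pos [542.7 184.1 210.5] yaw 93.23 q [0.21 0.42 1.69 0.   1.02 0.16] F [ 1.4  0.3 -0.7] op 0.33
turn [ 0.001  -0.0002  0.0039] shift [-0.3752  0.0686  0.0005] rows by shift 7.628673406356584 by turn 0.027060934542352665
```

View pics/h1c.png

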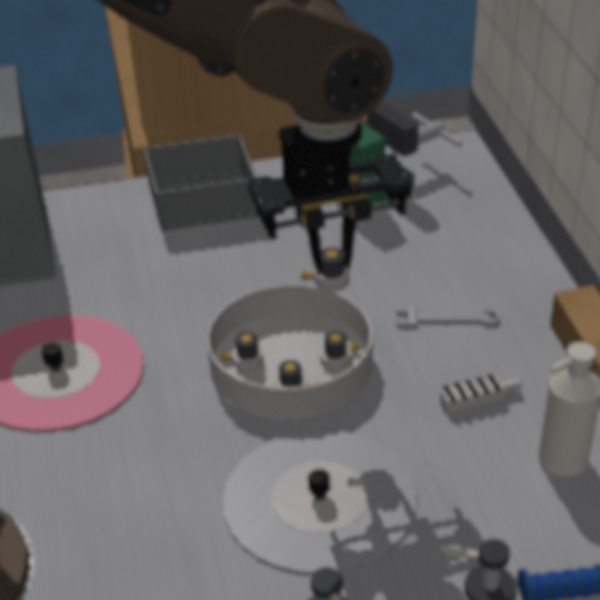

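The drive hangs upright in the jaws with its outlet pointing toward the robot, and the lid is flat on the bench. On to post A.

Call:
arm_command([
  [[0, 0, 0], [-0.049, 0.009, 0], 255],
  [[0, 0, 0], [-0.098, 0.018, 0], 255],
  [[0, 0, 0], [-0.147, 0.027, 0], 255],
  [[0, 0, 0], [-0.196, 0.036, 0], 255],
  [[0, 0, 0], [-0.245, 0.045, 0], 255],
  [[0, 0, 0], [-0.294, 0.054, 0], 255],
  [[0, 0, 0], [-0.335, 0.062, 0], 255],
  [[0, 0, 0], [-0.365, 0.068, 0], 255],
])

```text
t: 10.85
eef_pos: [629.9, -178.6, 209.5]
tcp_rot: [-3.141, -0.0, 1.622]
ft_force: [-0.7, 0.2, -1.0]
opening: 0.33
```

Call:
arm_command([
  [[0, 0, 0], [-0.009, 0.001, 0.03], 255],
  [[0, 0, 0], [-0.01, 0.001, 0.07], 255],
  [[0, 0, 0], [-0.01, 0.001, 0.095], 255],
  [[0, 0, 0], [-0.01, 0.001, 0.1], 255],
  [[0, 0, 0], [-0.01, 0.001, 0.1], 255],
])

```text
t: 11.35
eef_pos: [631.4, -185.6, 109.5]
tcp_rot: [-3.141, -0.001, 1.623]
ft_force: [-0.0, -0.2, -0.5]
opening: 0.333
```

```bash
python3 go.py 632.3 -186.7 92 93; python3 - <<'E'
from h import *
im,d=snap("side","h2");cv2.imwrite("pics/h2c.png",cv2.resize(im[200:350,320:470],None,fx=4,fy=4))
E
```

```text
t 11.35 pos [ 631.4 -185.6  109.5] yaw 93.01 q [-0.39  0.65  1.57  0.    0.92 -0.44] F [-0.  -0.2 -0.5] op 0.333
turn [-0.001  -0.0006  0.0002] shift [-0.0011  0.0008  0.0174] rows by shift 0.35012245370176276 by turn 0.00814279072737517
```

View pics/h2c.png

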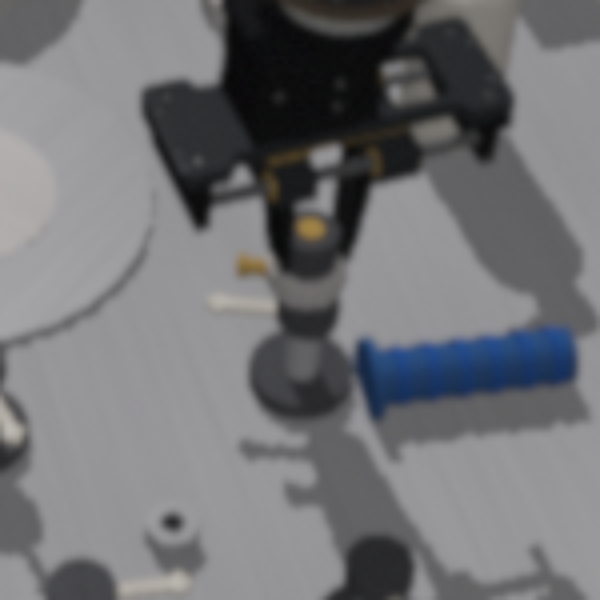

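Call:
arm_command([
  [[0, 0, 0], [-0.001, 0.001, 0.008], 255],
  [[0, 0, 0], [-0.001, 0.001, 0.014], 255],
  [[0, 0, 0], [-0.001, 0.001, 0.0165], 255],
  [[0, 0, 0], [-0.001, 0.001, 0.0175], 255],
  [[0, 0, 0], [-0.001, 0.001, 0.0175], 255],
])

```text
t: 11.9
eef_pos: [632.5, -186.7, 93.4]
tcp_rot: [3.141, 0.0, 1.623]
ft_force: [-4.2, 0.7, 9.2]
opening: 0.329
```

Call:
arm_command([
  [[0, 0, 0], [0, 0, -0.0005], 90],
  [[0, 0, 0], [0, 0, -0.0005], 90],
  [[0, 0, 0], [0, 0, -0.0005], 90],
  [[0, 0, 0], [0, 0, -0.0005], 90],
  [[0, 0, 0], [0, 0, -0.02], 90],
  [[0, 0, 0], [0, 0, -0.06], 90],
  [[0, 0, 0], [0, 0, -0.1], 90],
  [[0, 0, 0], [0, 0, -0.12], 90],
])

```text
t: 12.7
eef_pos: [633.3, -187.0, 215.6]
tcp_rot: [3.138, 0.002, 1.623]
ft_force: [-0.1, -0.6, -0.4]
opening: 0.65
```

```bash
python3 go.py 485.8 203.3 150 78; python3 - <<'E'
from h import *
im,d=snap("side","h3");cv2.imwrite("pics/h3c.png",cv2.resize(im[200:350,320:470],None,fx=4,fy=4))
E
```

```text
t 12.7 pos [ 633.3 -187.   215.6] yaw 93.01 q [-0.39  0.54  1.47  0.    1.13 -0.44] F [-0.1 -0.6 -0.4] op 0.65
turn [0.0039 0.0011 0.2619] shift [ 0.3976 -0.1271  0.0645] rows by shift 8.44779188515664 by turn 1.7471129623032664
```

View pics/h3c.png

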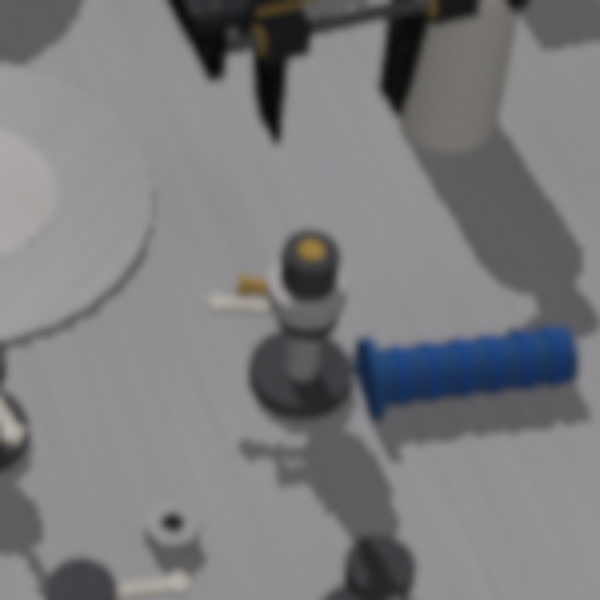

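Call:
arm_command([
  [[0, 0, 0], [0.047, -0.015, 0], 90],
  [[0, 0, 0], [0.094, -0.03, 0], 90],
  [[0, 0, 0], [0.141, -0.045, 0], 90],
  [[0, 0, 0.03], [0.188, -0.06, 0], 90],
  [[0, 0, 0.06], [0.235, -0.075, 0], 90],
  [[0, 0, 0.09], [0.282, -0.09, 0], 90],
  [[0, 0, 0.12], [0.33, -0.105, 0], 90],
  [[0, 0, 0.157], [0.375, -0.12, 0.02], 90],
])

```text
t: 13.55
eef_pos: [493.5, 182.1, 194.1]
tcp_rot: [3.138, -0.001, 1.465]
ft_force: [1.1, -0.2, -0.6]
opening: 0.649
```

```bash
python3 go.py 485.8 203.3 26 84
```

```text
t 13.55 pos [493.5 182.1 194.1] yaw 83.94 q [0.23 0.37 1.83 0.   0.94 0.33] F [ 1.1 -0.2 -0.6] op 0.649
turn [ 0.0037 -0.0015 -0.001 ] shift [ 0.0201 -0.0105  0.1681] rows by shift 3.392436012297593 by turn 0.027178516066516306
```

Call:
arm_command([
  [[0, 0, 0], [0.019, -0.009, 0.03], 90],
  [[0, 0, 0], [0.02, -0.01, 0.07], 90],
  [[0, 0, 0], [0.02, -0.01, 0.11], 90],
  [[0, 0, 0], [0.02, -0.01, 0.15], 90],
  [[0.003, -0.001, 0], [0.02, -0.01, 0.168], 90],
  [[0.003, -0.001, 0], [0.02, -0.01, 0.168], 90],
])

```text
t: 14.15
eef_pos: [484.5, 200.6, 22.3]
tcp_rot: [-3.134, 0.003, 1.466]
ft_force: [-0.1, -0.3, 1.1]
opening: 0.646
```

```bash
python3 go.py 485.8 203.3 26 84
```

```text
t 14.15 pos [484.5 200.6  22.3] yaw 84.01 q [0.27 0.64 1.97 0.   0.55 0.37] F [-0.1 -0.3  1.1] op 0.646
turn [-0.0075  0.0027  0.0002] shift [ 0.0029  0.001  -0.0037] rows by shift 0.09612634810156077 by turn 0.05301805253267481
```

Call:
arm_command([
  [[-0.004, 0.001, 0], [0.002, 0.001, -0.003], 90],
  [[-0.004, 0.001, 0], [0.002, 0.001, -0.003], 255],
  [[-0.004, 0.001, 0], [0.002, 0.001, -0.003], 255],
  [[-0.004, 0.001, 0], [0.002, 0.001, -0.003], 255],
  [[-0.004, 0.001, 0], [0.002, 0.001, -0.003], 255],
  [[-0.004, 0.001, 0], [0.002, 0.001, -0.003], 255],
  [[-0.004, 0.001, 0], [0.002, 0.001, -0.003], 255],
  [[-0.004, 0.001, 0], [0.002, 0.001, -0.003], 255],
])

```text
t: 14.95
eef_pos: [487.2, 202.8, 28.2]
tcp_rot: [3.14, -0.0, 1.466]
ft_force: [-1.3, -0.5, 6.4]
opening: 0.33
```

```bash
python3 go.py 460.7 -335.5 210 99
```

```text
t 14.95 pos [487.2 202.8  28.2] yaw 84.01 q [ 0.27  0.63  1.96 -0.    0.55  0.37] F [-1.3 -0.5  6.4] op 0.33
turn [ 1.700e-03 -1.000e-04 -2.616e-01] shift [-0.5381  0.0302 -0.1819] rows by shift 11.375702155529451 by turn 1.7451573436042442
```

Call:
arm_command([
  [[0, 0, 0], [0, 0, -0.02], 255],
  [[0, 0, 0], [0, 0, -0.05], 255],
  [[0, 0, 0], [0, 0, -0.09], 255],
  [[0, 0, 0], [0, 0, -0.13], 255],
  [[0, 0, 0], [-0.01, 0, -0.165], 255],
  [[0, 0, -0.05], [-0.04, 0.002, -0.18], 255],
  [[0, 0, -0.1], [-0.085, 0.004, -0.18], 255],
  [[0, 0, -0.15], [-0.134, 0.007, -0.18], 255],
])

```text
t: 15.75
eef_pos: [479.3, 68.0, 208.2]
tcp_rot: [3.14, 0.0, 1.62]
ft_force: [0.8, 0.5, -3.9]
opening: 0.332
```

Call:
arm_command([
  [[0, 0, -0.05], [-0.049, -0.004, 0], 255],
  [[0, 0, -0.112], [-0.098, -0.009, 0], 255],
  [[0, 0, -0.112], [-0.147, -0.014, 0], 255],
  [[0, 0, -0.112], [-0.196, -0.018, 0], 255],
  [[0, 0, -0.112], [-0.245, -0.023, 0], 255],
  [[0, 0, -0.112], [-0.294, -0.027, 0], 255],
  [[0, 0, -0.112], [-0.343, -0.032, 0], 255],
  [[0, 0, -0.112], [-0.38, -0.036, 0], 255],
])

```text
t: 16.55
eef_pos: [460.3, -315.1, 207.4]
tcp_rot: [3.141, -0.0, 1.727]
ft_force: [0.4, -0.7, -1.9]
opening: 0.331
```

```bash
python3 go.py 460.7 -335.5 112 99
```

```text
t 16.55 pos [ 460.3 -315.1  207.4] yaw 98.95 q [-0.72  0.4   1.73  0.    1.   -0.88] F [ 0.4 -0.7 -1.9] op 0.331
turn [ 0.0006 -0.0001 -0.0008] shift [-0.0202 -0.0029  0.0954] rows by shift 1.9513177427247936 by turn 0.006813060719583946
```

Call:
arm_command([
  [[0, 0, 0], [-0.016, -0.003, 0.02], 255],
  [[0, 0, 0], [-0.02, -0.003, 0.05], 255],
  [[0, 0, 0], [-0.02, -0.003, 0.08], 255],
  [[0, 0, 0], [-0.02, -0.003, 0.094], 255],
  [[0, 0, 0], [-0.02, -0.003, 0.096], 255],
  [[0, 0, 0], [-0.02, -0.003, 0.096], 255],
])

```text
t: 17.15
eef_pos: [461.3, -332.6, 111.7]
tcp_rot: [3.141, -0.0, 1.728]
ft_force: [-0.0, 0.8, -2.0]
opening: 0.332
```

```bash
python3 go.py 460.7 -335.5 93 99; python3 - <<'E'
from h import *
im,d=snap("side","h4");cv2.imwrite("pics/h4c.png",cv2.resize(im[280:430,270:420],None,fx=4,fy=4))
E
```

```text
t 17.15 pos [ 461.3 -332.6  111.7] yaw 99.02 q [-0.74  0.54  1.8   0.    0.8  -0.9 ] F [-0.   0.8 -2. ] op 0.332
turn [ 0.0006 -0.0004  0.0004] shift [-0.0028 -0.0011  0.0187] rows by shift 0.37897509012453545 by turn 0.005366523595339373
```

View pics/h4c.png

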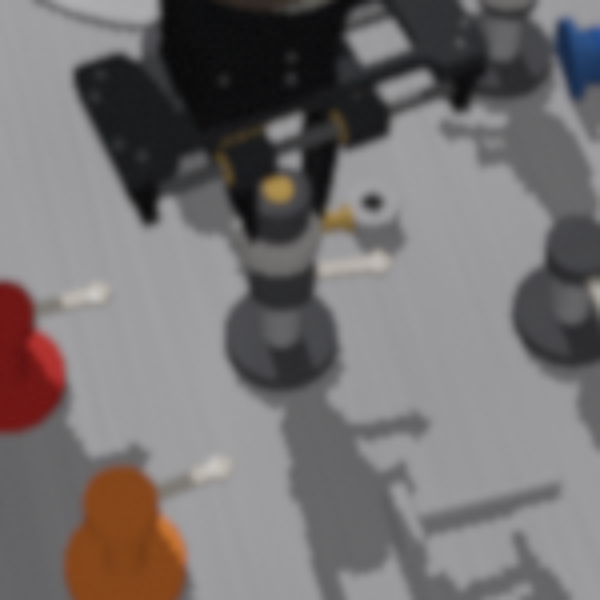

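Call:
arm_command([
  [[0, 0, 0], [-0.003, -0.001, 0.008], 255],
  [[0, 0, 0], [-0.003, -0.001, 0.014], 255],
  [[0, 0, 0], [-0.003, -0.001, 0.016], 255],
  [[0, 0, 0], [-0.003, -0.001, 0.017], 255],
  [[0, 0, 0], [-0.003, -0.001, 0.0175], 255],
])

```text
t: 17.7
eef_pos: [460.9, -335.8, 94.3]
tcp_rot: [3.141, 0.0, 1.728]
ft_force: [-0.5, 0.6, -1.7]
opening: 0.327
```

Call:
arm_command([
  [[0, 0, 0], [0, 0, 0.001], 255],
  [[0, 0, 0], [0, 0, 0.0015], 255],
  [[0, 0, 0], [0, 0, 0.0015], 255],
])

```text
t: 18.0
eef_pos: [461.0, -335.8, 93.3]
tcp_rot: [3.14, 0.001, 1.728]
ft_force: [-2.3, 0.4, 3.1]
opening: 0.33
```

Contact. Release.

Call:
arm_command([
  [[0, 0, 0], [0, 0, 0], 90],
  [[0, 0, 0], [0, 0, 0], 90],
  [[0, 0, 0], [0, 0, 0], 90],
  [[0, 0, 0], [0, 0, 0], 90],
  [[0, 0, 0], [0, 0, -0.02], 90],
  [[0, 0, 0], [0, 0, -0.06], 90],
  [[0, 0, 0], [0, 0, -0.1], 90],
  [[0, 0, 0], [0, 0, -0.12], 90],
])

```text
t: 18.8
eef_pos: [461.3, -336.2, 216.0]
tcp_rot: [3.138, 0.003, 1.728]
ft_force: [-0.1, 0.8, -0.9]
opening: 0.645
```

```bash
python3 - <<'E'
from h import *
im,d=snap("side","h5");cv2.imwrite("pics/h5c.png",cv2.resize(im[130:430,240:440],None,fx=2,fy=2))
E
python3 go.py 558 245.8 150 155
```

```text
t 18.85 pos [ 461.9 -336.7  218. ] yaw 99.03 q [-0.75  0.41  1.69  0.    1.03 -0.9 ] F [-1.3  0.9  3.2] op 0.645
turn [ 0.002   0.0075 -0.9768] shift [0.5606 0.186  0.0659] rows by shift 11.886199902177982 by turn 6.515627735263551
```

View pics/h5c.png

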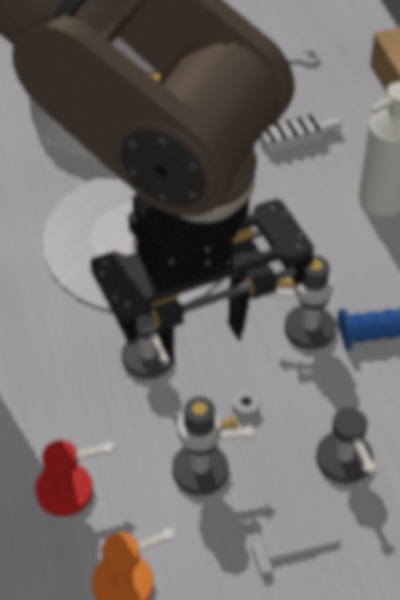

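Call:
arm_command([
  [[0, 0, 0], [0.046, 0.015, 0], 90],
  [[0, 0, 0], [0.093, 0.031, 0], 90],
  [[0, 0, 0], [0.14, 0.046, 0], 90],
  [[0, 0, 0], [0.186, 0.062, 0], 90],
  [[0, 0, 0], [0.233, 0.077, 0], 90],
  [[0, 0, 0], [0.28, 0.093, 0], 90],
  [[0, 0, 0], [0.326, 0.108, 0], 90],
  [[0, 0, 0], [0.373, 0.124, 0], 90],
])

```text
t: 19.65
eef_pos: [524.6, 54.0, 212.6]
tcp_rot: [3.141, 0.0, 1.728]
ft_force: [1.0, -0.2, 0.3]
opening: 0.647
```

```bash
python3 go.py 558.3 245.8 120 140
```

```text
t 19.65 pos [524.6  54.  212.6] yaw 99.02 q [-0.02  0.35  1.8  -0.    0.99 -0.18] F [ 1.  -0.2  0.3] op 0.647
turn [ 8.000e-04  5.000e-04 -7.153e-01] shift [0.1841 0.0633 0.0926] rows by shift 4.311827530278816 by turn 4.771063253278906
```

Call:
arm_command([
  [[0, 0, -0.13], [0.04, 0.014, 0], 90],
  [[0, 0, -0.26], [0.08, 0.028, 0.01], 90],
  [[0, 0, -0.4], [0.12, 0.042, 0.03], 90],
  [[0, 0, -0.54], [0.16, 0.055, 0.05], 90],
  [[0, 0, -0.67], [0.18, 0.062, 0.07], 90],
  [[0, 0, -0.715], [0.184, 0.063, 0.092], 90],
  [[0, 0, -0.715], [0.184, 0.063, 0.092], 90],
])

```text
t: 20.35
eef_pos: [556.6, 244.1, 117.7]
tcp_rot: [-3.138, -0.002, 2.445]
ft_force: [-0.2, -0.1, 0.2]
opening: 0.646
```

```bash
python3 go.py 558.3 245.8 27 140
```

```text
t 20.35 pos [556.6 244.1 117.7] yaw 140.11 q [ 0.3   0.58  1.7  -0.    0.87 -0.57] F [-0.2 -0.1  0.2] op 0.646
turn [-0.0037 -0.002   0.0018] shift [-0.0004  0.0027  0.0907] rows by shift 1.8153248094817436 by turn 0.03082215273105029
```

Call:
arm_command([
  [[0, 0, 0], [0, 0.002, 0.035], 90],
  [[0, 0, 0], [0, 0.002, 0.07], 90],
  [[0, 0, 0], [0, 0.002, 0.088], 90],
  [[0, 0, 0], [0, 0.002, 0.09], 90],
  [[0, 0, 0], [0, 0.002, 0.09], 90],
])

```text
t: 20.85
eef_pos: [560.0, 244.8, 31.7]
tcp_rot: [3.141, 0.001, 2.442]
ft_force: [0.7, 0.4, 1.0]
opening: 0.643
```

```bash
python3 go.py 558.3 245.8 27 140
```

```text
t 20.85 pos [560.  244.8  31.7] yaw 139.9 q [ 0.3   0.7   1.75 -0.    0.69 -0.57] F [0.7 0.4 1. ] op 0.643
turn [ 0.001   0.0011 -0.0017] shift [ 0.002  -0.0004  0.0047] rows by shift 0.1024295578765904 by turn 0.015113433204662838
```

Call:
arm_command([
  [[0, 0, 0], [0.001, 0, 0.003], 90],
  [[0, 0, 0], [0.001, 0, 0.003], 255],
  [[0, 0, 0], [0.001, 0, 0.003], 255],
  [[0, 0, 0], [0.001, 0, 0.003], 255],
  [[0, 0, 0], [0.001, 0, 0.003], 255],
  [[0, 0, 0], [0.001, 0, 0.003], 255],
  [[0, 0, 0], [0.001, 0, 0.003], 255],
  [[0, 0, 0], [0.001, 0, 0.003], 255],
])

```text
t: 21.65
eef_pos: [558.9, 245.9, 28.1]
tcp_rot: [3.141, 0.001, 2.443]
ft_force: [-0.3, 0.7, 4.2]
opening: 0.329
```

```bash
python3 go.py 442.8 -180 210 39.5
```

```text
t 21.65 pos [558.9 245.9  28.1] yaw 139.99 q [ 0.31  0.7   1.75 -0.    0.69 -0.57] F [-0.3  0.7  4.2] op 0.329
turn [ 1.7000e-03 -2.0000e-04  1.7539e+00] shift [-0.1851 -0.4007 -0.1821] rows by shift 9.54906538053304 by turn 11.698739872793695
```

Call:
arm_command([
  [[0, 0, 0], [0, 0, -0.02], 255],
  [[0, 0, 0], [0, 0, -0.05], 255],
  [[0, 0, 0], [0, 0, -0.09], 255],
  [[0, 0, 0.06], [0, 0, -0.13], 255],
  [[0, 0, 0.18], [-0.004, -0.008, -0.165], 255],
  [[0, 0, 0.31], [-0.015, -0.032, -0.182], 255],
  [[0, 0, 0.44], [-0.034, -0.073, -0.182], 255],
  [[0, 0, 0.57], [-0.054, -0.117, -0.182], 255],
])

```text
t: 22.45
eef_pos: [524.1, 120.7, 210.0]
tcp_rot: [3.14, 0.001, 1.87]
ft_force: [0.4, -0.3, -1.6]
opening: 0.332
```

```bash
python3 go.py 442.8 -180 210 39.5
```

```text
t 22.45 pos [524.1 120.7 210. ] yaw 107.12 q [ 0.1   0.37  1.78 -0.    0.99 -0.19] F [ 0.4 -0.3 -1.6] op 0.332
turn [ 1.6000e-03 -4.0000e-04  1.1802e+00] shift [-2.635e-01 -1.662e-01 -1.000e-04] rows by shift 6.230268195449128 by turn 7.8717837788541285
```

Call:
arm_command([
  [[0, 0, 0.14], [-0.037, -0.023, 0], 255],
  [[0, 0, 0.28], [-0.074, -0.047, 0], 255],
  [[0, 0, 0.42], [-0.111, -0.07, 0], 255],
  [[0, 0, 0.56], [-0.148, -0.093, 0], 255],
  [[0, 0, 0.7], [-0.185, -0.117, 0], 255],
  [[0, 0, 0.84], [-0.22, -0.139, 0], 255],
  [[0, 0, 0.98], [-0.25, -0.158, 0], 255],
  [[0, 0, 1.12], [-0.262, -0.165, 0], 255],
])

```text
t: 23.25
eef_pos: [444.3, -180.2, 209.5]
tcp_rot: [3.141, -0.0, 0.745]
ft_force: [0.2, 0.0, -1.5]
opening: 0.33
```

```bash
python3 go.py 442.8 -180 112 39.5
```

```text
t 23.25 pos [ 444.3 -180.2  209.5] yaw 42.7 q [-0.52  0.29  1.91  0.    0.94  0.3 ] F [ 0.2  0.  -1.5] op 0.33
turn [ 0.0004 -0.0003  0.0558] shift [-0.001  -0.0012  0.0975] rows by shift 1.9510466868593317 by turn 0.37210977513807464
```

Call:
arm_command([
  [[0, 0, 0.055], [-0.001, -0.001, 0.02], 255],
  [[0, 0, 0.055], [-0.001, -0.001, 0.055], 255],
  [[0, 0, 0.055], [-0.001, -0.001, 0.085], 255],
  [[0, 0, 0.055], [-0.001, -0.001, 0.096], 255],
  [[0, 0, 0.055], [-0.001, -0.001, 0.098], 255],
  [[0, 0, 0.055], [-0.001, -0.001, 0.098], 255],
])

```text
t: 23.85
eef_pos: [444.3, -177.8, 112.3]
tcp_rot: [3.141, -0.001, 0.698]
ft_force: [0.6, 0.0, -1.2]
opening: 0.328
```

```bash
python3 go.py 442.8 -180 93 39.5; python3 - <<'E'
from h import *
im,d=snap("side","h6");cv2.imwrite("pics/h6c.png",cv2.resize(im[200:350,250:400],None,fx=4,fy=4))
E
```

```text
t 23.85 pos [ 444.3 -177.8  112.3] yaw 40.02 q [-0.52  0.43  2.02  0.    0.69  0.35] F [ 0.6  0.  -1.2] op 0.328
turn [ 0.001  -0.0009  0.009 ] shift [-0.0026  0.0007  0.0193] rows by shift 0.39001688681819596 by turn 0.060733746864414705
```

View pics/h6c.png

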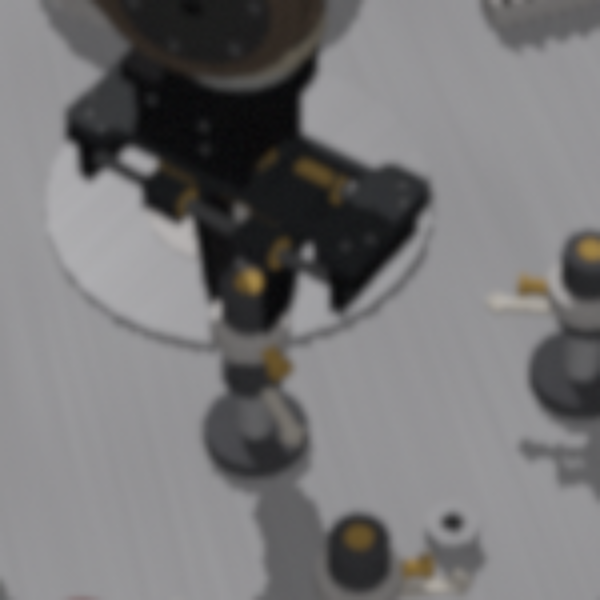

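Call:
arm_command([
  [[0, 0, 0], [-0.002, 0.001, 0.008], 255],
  [[0, 0, 0], [-0.0025, 0.001, 0.015], 255],
  [[0, 0, 0], [-0.0025, 0.001, 0.0175], 255],
  [[0, 0, 0], [-0.0025, 0.001, 0.0185], 255],
  [[0, 0, 0], [-0.0025, 0.001, 0.019], 255],
])

```text
t: 24.4
eef_pos: [442.6, -180.0, 93.0]
tcp_rot: [3.141, -0.001, 0.698]
ft_force: [-3.8, 0.9, 11.0]
opening: 0.328
```

Call:
arm_command([
  [[0, 0, 0], [0, 0, -0.0005], 90],
  [[0, 0, 0], [0, 0, -0.0005], 90],
  [[0, 0, 0], [0, 0, -0.0005], 90],
  [[0, 0, 0], [0, 0, -0.0005], 90],
  [[0, 0, 0], [0, 0, -0.02], 90],
  [[0, 0, 0], [0, 0, -0.06], 90],
  [[0, 0, 0], [0, 0, -0.1], 90],
  [[0, 0, 0], [0, 0, -0.12], 90],
])

```text
t: 25.2
eef_pos: [443.2, -180.4, 215.7]
tcp_rot: [3.138, -0.002, 0.698]
ft_force: [0.2, -0.1, 0.8]
opening: 0.651
```

```bash
python3 go.py 441 276 120 -14; python3 go.py 441 276 120 10
```

```text
t 25.2 pos [ 443.2 -180.4  215.7] yaw 40.02 q [-0.52  0.28  1.91  0.    0.95  0.35] F [ 0.2 -0.1  0.8] op 0.651
turn [ 0.0028 -0.0037  0.9428] shift [ 0.2916 -0.3513  0.0949] rows by shift 9.326116118725968 by turn 6.288281295320748
t 25.2 pos [ 443.2 -180.4  215.7] yaw 40.02 q [-0.52  0.28  1.91  0.    0.95  0.35] F [ 0.2 -0.1  0.8] op 0.651
turn [ 0.0034 -0.003   0.5239] shift [ 0.2916 -0.3513  0.0949] rows by shift 9.326116118725968 by turn 3.494393446049632
```

Call:
arm_command([
  [[0, 0, 0], [0.031, -0.037, 0], 90],
  [[0, 0, 0], [0.062, -0.075, 0], 90],
  [[0, 0, 0.05], [0.093, -0.112, 0], 90],
  [[0, 0, 0.11], [0.124, -0.15, 0], 90],
  [[0, 0, 0.17], [0.155, -0.187, 0], 90],
  [[0, 0, 0.23], [0.186, -0.224, 0], 90],
  [[0, 0, 0.29], [0.217, -0.262, 0], 90],
  [[0, 0, 0.349], [0.248, -0.299, 0], 90],
])

```text
t: 26.0
eef_pos: [439.9, 210.5, 212.9]
tcp_rot: [3.141, -0.001, 0.347]
ft_force: [1.0, -0.5, -0.0]
opening: 0.648
```

```bash
python3 go.py 441 276 60 20;python3 - <<'E'
from h import *
snap("top","top2")
import drv;drv.drives("top2")
E
```

```text
t 26.0 pos [439.9 210.5 212.9] yaw 19.88 q [ 0.31  0.3   1.89 -0.    0.95  1.54] F [ 1.  -0.5 -0. ] op 0.648
turn [ 0.0004 -0.0014 -0.0021] shift [ 0.0231 -0.0613  0.1529] rows by shift 3.3268968214552777 by turn 0.017014265687335925
```

Call:
arm_command([
  [[0, 0, 0], [0.014, -0.037, 0.02], 90],
  [[0, 0, 0], [0.022, -0.058, 0.05], 90],
  [[0, 0, 0], [0.023, -0.061, 0.09], 90],
  [[0, 0, 0], [0.023, -0.061, 0.13], 90],
  [[0, 0, 0], [0.023, -0.061, 0.15], 90],
  [[0, 0, 0], [0.023, -0.061, 0.153], 90],
])

```text
t: 26.65
eef_pos: [440.1, 273.1, 57.5]
tcp_rot: [3.141, 0.003, 0.349]
ft_force: [0.9, 0.5, 1.3]
opening: 0.643
```

```bash
python3 go.py 441 276 28 20;python3 - <<'E'
from h import *
im,d=snap("side","h7");cv2.imwrite("pics/h7c.png",cv2.resize(im[100:220,230:350],None,fx=5,fy=5))
E
```

```text
t 26.65 pos [440.1 273.1  57.5] yaw 20.02 q [ 0.43  0.57  1.97 -0.    0.61  1.65] F [0.9 0.5 1.3] op 0.643
turn [0.0007 0.0034 0.0004] shift [ 0.0019 -0.0025  0.0295] rows by shift 0.5928766468165062 by turn 0.023482559266226964
```

View pics/h7c.png

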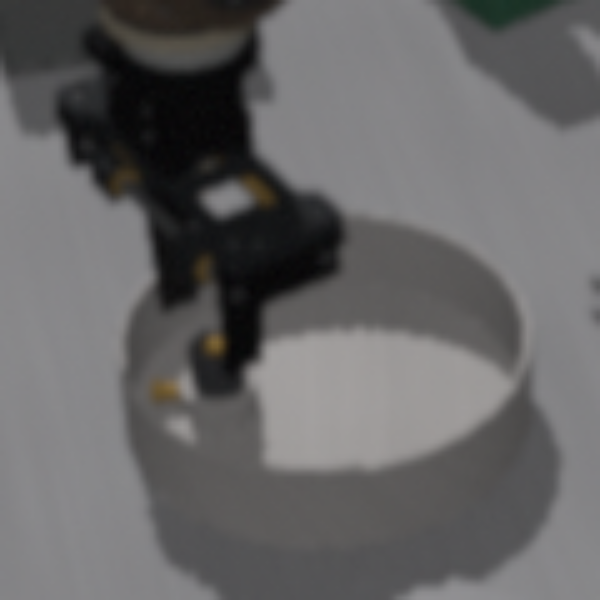

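The jaws straddle the last drive. Next: descend and close.

Call:
arm_command([
  [[0, 0, 0], [0.001, -0.002, 0.015], 90],
  [[0, 0, 0], [0.001, -0.002, 0.028], 90],
  [[0, 0, 0], [0.001, -0.002, 0.03], 255],
  [[0, 0, 0], [0.001, -0.002, 0.03], 255],
  [[0, 0, 0], [0.001, -0.002, 0.03], 255],
  [[0, 0, 0], [0.001, -0.002, 0.03], 255],
  [[0, 0, 0], [0.001, -0.002, 0.03], 255],
  [[0, 0, 0], [0.001, -0.002, 0.03], 255],
])

```text
t: 27.5
eef_pos: [441.8, 275.9, 30.3]
tcp_rot: [3.141, -0.002, 0.349]
ft_force: [-0.1, -0.3, 6.5]
opening: 0.334
```

Call:
arm_command([
  [[0, 0, 0], [0, 0, 0], 255],
  [[0, 0, 0], [0, 0, 0], 255],
])

```text
t: 27.7
eef_pos: [441.7, 275.9, 30.3]
tcp_rot: [3.141, -0.002, 0.349]
ft_force: [-0.4, -1.3, 6.3]
opening: 0.331
```

```bash
python3 go.py 609.2 -360.3 215 133
```

```text
t 27.7 pos [441.7 275.9  30.3] yaw 20.02 q [ 0.43  0.62  1.98 -0.    0.55  1.65] F [-0.4 -1.3  6.3] op 0.331
turn [ 2.0000e-03 -8.0000e-04 -1.9719e+00] shift [-0.0601  0.6551 -0.1846] rows by shift 13.665476626353149 by turn 13.152835097040851
```

Call:
arm_command([
  [[0, 0, 0], [0, 0, -0.02], 255],
  [[0, 0, 0], [0, 0, -0.05], 255],
  [[0, 0, 0], [0, 0, -0.09], 255],
  [[0, 0, -0.08], [0, 0, -0.13], 255],
  [[0, 0, -0.2], [-0.001, 0.012, -0.165], 255],
  [[0, 0, -0.33], [-0.004, 0.04, -0.184], 255],
  [[0, 0, -0.46], [-0.008, 0.085, -0.184], 255],
  [[0, 0, -0.59], [-0.012, 0.134, -0.184], 255],
])

```text
t: 28.5
eef_pos: [475.4, 146.9, 214.5]
tcp_rot: [3.14, -0.002, 0.941]
ft_force: [0.9, -1.0, -2.7]
opening: 0.33
```

```bash
python3 go.py 609.2 -360.3 215 133
```

```text
t 28.5 pos [475.4 146.9 214.5] yaw 53.91 q [ 0.17  0.31  1.87 -0.    0.96  0.8 ] F [ 0.9 -1.  -2.7] op 0.33
turn [ 2.4000e-03 -1.0000e-04 -1.3803e+00] shift [-3.310e-01  4.069e-01 -3.000e-04] rows by shift 10.490431390831855 by turn 9.206660127951706
```

Call:
arm_command([
  [[0, 0, -0.13], [-0.031, 0.038, 0], 255],
  [[0, 0, -0.26], [-0.062, 0.076, 0], 255],
  [[0, 0, -0.39], [-0.093, 0.115, 0], 255],
  [[0, 0, -0.52], [-0.124, 0.153, 0], 255],
  [[0, 0, -0.65], [-0.155, 0.191, 0], 255],
  [[0, 0, -0.78], [-0.186, 0.229, 0], 255],
  [[0, 0, -0.91], [-0.217, 0.267, 0], 255],
  [[0, 0, -1.04], [-0.248, 0.305, 0], 255],
])

```text
t: 29.3
eef_pos: [572.2, -231.9, 213.7]
tcp_rot: [3.141, -0.0, 1.979]
ft_force: [0.1, 0.6, -1.2]
opening: 0.329
```

```bash
python3 go.py 609.2 -360.3 215 133
```

```text
t 29.3 pos [ 572.2 -231.9  213.7] yaw 113.39 q [-0.49  0.48  1.58  0.    1.08 -0.9 ] F [ 0.1  0.6 -1.2] op 0.329
turn [ 0.0006 -0.     -0.3423] shift [-0.1325 -0.017  -0.0014] rows by shift 2.671462989408697 by turn 2.28286247743653
```

Call:
arm_command([
  [[0, 0, -0.13], [-0.04, -0.005, 0], 255],
  [[0, 0, -0.26], [-0.08, -0.01, 0], 255],
  [[0, 0, -0.342], [-0.115, -0.015, 0], 255],
  [[0, 0, -0.342], [-0.13, -0.017, 0.02], 255],
  [[0, 0, -0.342], [-0.132, -0.017, 0.05], 255],
  [[0, 0, -0.342], [-0.132, -0.017, 0.08], 255],
  [[0, 0, -0.342], [-0.132, -0.017, 0.098], 255],
  [[0, 0, -0.342], [-0.132, -0.017, 0.099], 255],
])

```text
t: 30.1
eef_pos: [607.3, -357.2, 111.7]
tcp_rot: [-3.141, -0.005, 2.316]
ft_force: [-0.3, 0.5, -2.0]
opening: 0.33
```

```bash
python3 go.py 609.2 -360.3 95 133; python3 - <<'E'
from h import *
im,d=snap("side","h8");cv2.imwrite("pics/h8c.png",cv2.resize(im[270:420,340:490],None,fx=4,fy=4))
E
```

```text
t 30.1 pos [ 607.3 -357.2  111.7] yaw 132.68 q [-0.63  0.71  1.44  0.    1.   -1.37] F [-0.3  0.5 -2. ] op 0.33
turn [-0.0003 -0.0047 -0.0055] shift [-0.0036 -0.0007  0.0167] rows by shift 0.3420749519947372 by turn 0.04855457407781952
```

View pics/h8c.png

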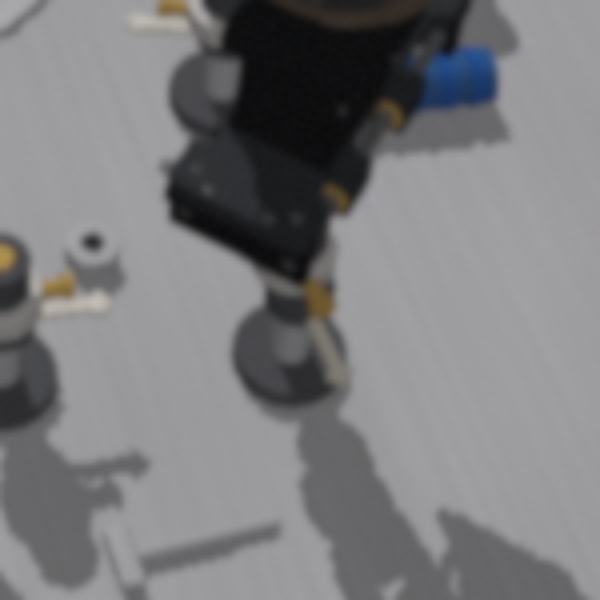

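Call:
arm_command([
  [[0, 0, 0], [-0.003, -0.001, 0.007], 255],
  [[0, 0, 0], [-0.0035, -0.001, 0.013], 255],
  [[0, 0, 0], [-0.0035, -0.001, 0.0145], 255],
  [[0, 0, 0], [-0.0035, -0.001, 0.0155], 255],
  [[0, 0, 0], [-0.0035, -0.001, 0.016], 255],
])

```text
t: 30.65
eef_pos: [610.3, -361.3, 99.2]
tcp_rot: [3.141, 0.001, 2.316]
ft_force: [-0.6, -0.1, -1.7]
opening: 0.331
```

Call:
arm_command([
  [[0, 0, 0], [0.0012, 0, 0.0015], 255],
  [[0, 0, 0], [0.0012, 0, 0.0025], 255],
  [[0, 0, 0], [0.0012, 0, 0.0035], 255],
  [[0, 0, 0], [0.0012, 0, 0.0035], 255],
])

```text
t: 31.05
eef_pos: [609.4, -360.4, 95.4]
tcp_rot: [3.141, 0.001, 2.316]
ft_force: [-0.1, 0.4, -2.6]
opening: 0.329
```

Call:
arm_command([
  [[0, 0, 0], [0, 0, 0.0005], 255],
  [[0, 0, 0], [0, 0, 0.001], 255],
  [[0, 0, 0], [0, 0, 0.001], 255],
])

```text
t: 31.35
eef_pos: [609.6, -360.5, 95.4]
tcp_rot: [3.141, 0.002, 2.316]
ft_force: [-2.3, 0.1, 6.3]
opening: 0.328
```

Call:
arm_command([
  [[0, 0, 0], [0, 0, 0], 90],
  [[0, 0, 0], [0, 0, 0], 90],
  [[0, 0, 0], [0, 0, 0], 90],
  [[0, 0, 0], [0, 0, 0], 90],
  [[0, 0, 0], [0, 0, -0.02], 90],
  [[0, 0, 0], [0, 0, -0.06], 70],
  [[0, 0, 0], [0, 0, -0.1], 70],
  [[0, 0, 0], [0, 0, -0.12], 70],
])

```text
t: 32.15
eef_pos: [610.0, -360.8, 218.2]
tcp_rot: [3.14, 0.005, 2.316]
ft_force: [-0.2, -0.4, -0.1]
opening: 0.722
```

```bash
python3 go.py 476 150 260 90
```

```text
t 32.15 pos [ 610.  -360.8  218.2] yaw 132.69 q [-0.63  0.61  1.33  0.    1.2  -1.37] F [-0.2 -0.4 -0.1] op 0.722
turn [0.0034 0.0041 0.7451] shift [ 0.4661  0.2479 -0.0436] rows by shift 10.595484775646137 by turn 4.969717791086839
```

Call:
arm_command([
  [[0, 0, 0], [0.041, 0.026, 0], 70],
  [[0, 0, 0], [0.082, 0.052, 0], 70],
  [[0, 0, 0], [0.123, 0.078, 0], 70],
  [[0, 0, 0], [0.164, 0.104, 0], 70],
  [[0, 0, 0], [0.205, 0.131, 0], 70],
  [[0, 0, 0], [0.246, 0.157, 0], 70],
  [[0, 0, 0], [0.287, 0.183, 0], 70],
  [[0, 0, 0], [0.328, 0.21, 0], 70],
])

```text
t: 32.95
eef_pos: [540.6, 24.8, 214.6]
tcp_rot: [3.141, 0.001, 2.316]
ft_force: [0.6, 0.0, 0.7]
opening: 0.723
```

Call:
arm_command([
  [[0, 0, 0], [0.041, 0.026, 0], 70],
  [[0, 0, 0], [0.082, 0.052, 0], 70],
  [[0, 0, 0], [0.123, 0.078, 0], 70],
  [[0, 0, 0], [0.164, 0.104, 0], 70],
  [[0, 0, 0], [0.2, 0.128, 0], 70],
  [[0, 0, 0], [0.2, 0.128, 0], 70],
])

```text
t: 33.55
eef_pos: [498.6, 261.1, 214.3]
tcp_rot: [3.14, 0.0, 2.32]
ft_force: [0.3, -0.5, -0.1]
opening: 0.726
```

```bash
cat > chk.py <<'E'
from h import *
import sys,drv
n=sys.argv[1]
im,d=snap("top",n);im2,d2=snap("side",n+"s")
cv2.imwrite("pics/%sc.png"%n,cv2.resize(im[160:335,340:500],None,fx=3.4,fy=3.4,interpolation=cv2.INTER_CUBIC))
for k,g in dict(A=(633,-186.3),B=(609.5,-359.8),C=(443.3,-179.5),D=(461.1,-334.8)).items():
    print(k,g); drv.drives(n,70,g,45)
P=cloud("top",d);m=(np.hypot(P[...,0]-476,P[...,1])<200)&(abs(P[...,2]-42)<5)
for nm,PP in(("top",P),("side",cloud("side",d2))):
    m=(np.hypot(PP[...,0]-476,PP[...,1])<110)&(abs(PP[...,2]-40)<6);q=PP[m]
    if len(q):print(nm,"knob",q.mean(0),len(q),cv2.minEnclosingCircle(q[:,:2].astype(np.float32)))
E
python3 chk.py top3
```

```text
A (633, -186.3)
px [375.  186.3] n 128 mean [ 630.1 -185.4  112.6] circ [ 630.2 -185.4] 16.2 outlet n 25 ang 159.0 len 28.3 z 83.6
B (609.5, -359.8)
px [444.2 195.6] n 128 mean [ 606.3 -358.1  112.7] circ [ 606.4 -358.1] 15.9 outlet n 13 ang -84.0 len 32.6 z 85.1
C (443.3, -179.5)
px [373.4 261.9] n 130 mean [ 440.9 -179.4  112.5] circ [ 441.2 -179.5] 15.8 outlet n 13 ang -74.6 len 31.4 z 85.3
D (461.1, -334.8)
px [435.8 254.3] n 127 mean [ 459.3 -334.   112.4] circ [ 459.7 -333.7] 15.8 outlet n 18 ang -5.0 len 31.5 z 84.2
top knob [477.04727723   2.13341861  40.94738877] 80 ((477.0502624511719, 2.402022361755371), 13.809154510498047)
side knob [475.6013608   -0.75575624  39.24965421] 84 ((475.6953125, 1.4952867031097412), 15.25889778137207)
```

View pics/top3.png

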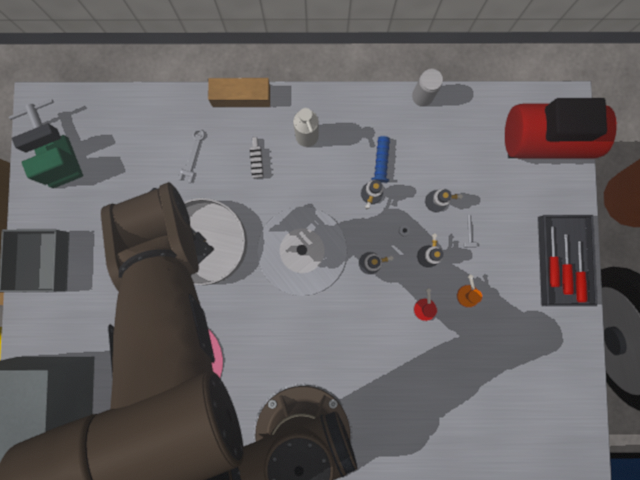

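View pics/top3c.png

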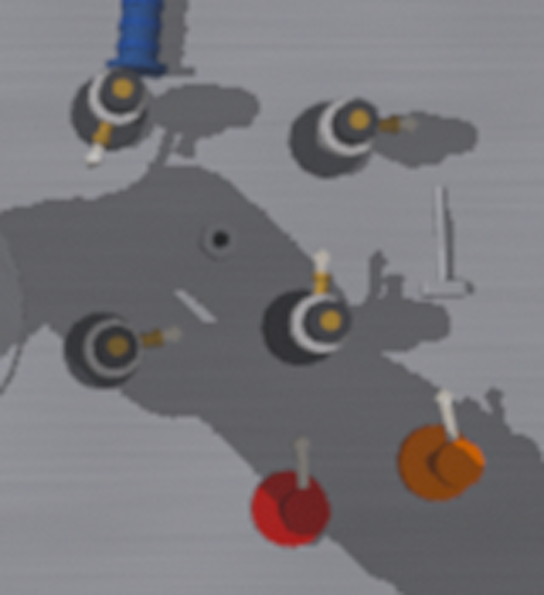

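All four drives sit on their posts with outlets over the pointers, within about 4° and 3 mm. The pan is empty, and the lid knob is at top px (302,250) → (476,2). Now to fetch the lid.

```bash
python3 go.py 476 2.3 100 133
```

```text
t 33.65 pos [499.4 257.6 214.2] yaw 132.82 q [ 0.36  0.4   1.72 -0.    1.02 -0.39] F [-0.  -0.1  0. ] op 0.719
turn [ 0.0005  0.0008 -0.0032] shift [-0.1713 -0.1907  0.1142] rows by shift 5.6134727253695225 by turn 0.021998961249012763
```

Call:
arm_command([
  [[0, 0, 0], [-0.032, -0.036, 0], 70],
  [[0, 0, 0], [-0.065, -0.072, 0], 70],
  [[0, 0, 0], [-0.098, -0.108, 0], 70],
  [[0, 0, 0], [-0.13, -0.144, 0], 70],
  [[0, 0, 0], [-0.16, -0.178, 0.03], 70],
  [[0, 0, 0], [-0.171, -0.191, 0.07], 70],
  [[0, 0, 0], [-0.171, -0.191, 0.11], 70],
  [[0, 0, 0], [-0.171, -0.191, 0.114], 70],
])

```text
t: 34.45
eef_pos: [473.4, 0.1, 97.4]
tcp_rot: [-3.138, -0.004, 2.313]
ft_force: [-0.6, -0.3, 0.8]
opening: 0.722
```

```bash
python3 go.py 476 2.3 18 133; python3 - <<'E'
from h import *
im,d=snap("side","h9");cv2.imwrite("pics/h9c.png",cv2.resize(im[180:330,240:390],None,fx=4,fy=4))
E
```

```text
t 34.45 pos [4.734e+02 1.000e-01 9.740e+01] yaw 132.5 q [-0.14  0.46  2.04  0.    0.65 -0.88] F [-0.6 -0.3  0.8] op 0.722
turn [-0.0032 -0.004  -0.0088] shift [-0.0004  0.0037  0.0793] rows by shift 1.5885796818142044 by turn 0.06771386419974862
```

View pics/h9c.png

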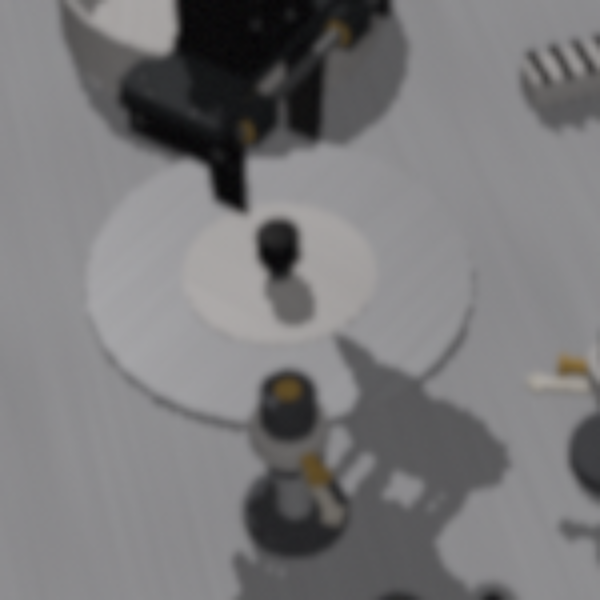

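```bash
python3 - <<'E'
from h import *
d=np.load("pics/h9.npy");P=cloud("side",d);m=(np.hypot(P[...,0]-476,P[...,1])<90)&(abs(P[...,2]-40)<5);q=P[m];print(q.mean(0),len(q))
E
```

```text
[475.47609884  -1.75168952  40.10988873] 85
```

Call:
arm_command([
  [[0, 0, 0], [0, 0.002, 0.03], 70],
  [[0, 0, 0], [0, 0.002, 0.06], 70],
  [[0, 0, 0], [0, 0.002, 0.076], 70],
  [[0, 0, 0], [0, 0.002, 0.078], 70],
  [[0, 0, 0], [0, 0.002, 0.078], 70],
])

```text
t: 35.0
eef_pos: [477.8, 3.0, 23.6]
tcp_rot: [3.14, 0.002, 2.316]
ft_force: [0.4, -0.3, 0.8]
opening: 0.724
```

Call:
arm_command([
  [[0, 0, 0], [0, 0, 0.006], 70],
  [[0, 0, 0], [0, 0, 0.007], 255],
  [[0, 0, 0], [0, 0, 0.007], 255],
  [[0, 0, 0], [0, 0, 0.007], 255],
  [[0, 0, 0], [0, 0, 0.007], 255],
  [[0, 0, 0], [0, 0, 0.007], 255],
  [[0, 0, 0], [0, 0, 0.007], 255],
  [[0, 0, 0], [0, 0, 0.007], 255],
])

```text
t: 35.8
eef_pos: [477.1, 3.0, 15.4]
tcp_rot: [3.141, 0.001, 2.316]
ft_force: [-0.3, 0.5, 1.9]
opening: 0.286
```

Call:
arm_command([
  [[0, 0, 0], [0, 0, 0], 255],
  [[0, 0, 0], [0, 0, 0], 255],
  [[0, 0, 0], [0, 0, 0], 255],
  [[0, 0, 0], [0, 0, 0], 255],
])

```text
t: 36.2
eef_pos: [477.1, 3.0, 15.4]
tcp_rot: [3.141, 0.001, 2.316]
ft_force: [-0.4, -0.1, 3.6]
opening: 0.288
```

```bash
python3 go.py 498.5 262.5 135 133
```

```text
t 36.2 pos [477.1   3.   15.4] yaw 132.69 q [-0.13  0.61  2.09  0.    0.44 -0.88] F [-0.4 -0.1  3.6] op 0.288
turn [ 0.0009  0.0008 -0.0055] shift [ 0.1761  0.1918 -0.1196] rows by shift 5.730272999061157 by turn 0.03736355958413244
```

Call:
arm_command([
  [[0, 0, 0], [0, 0, -0.02], 255],
  [[0, 0, 0], [0, 0, -0.05], 255],
  [[0, 0, 0], [0, 0, -0.09], 255],
  [[0, 0, 0], [0.006, 0.006, -0.115], 255],
  [[0, 0, 0], [0.024, 0.026, -0.12], 255],
  [[0, 0, 0], [0.05, 0.055, -0.12], 255],
  [[0, 0, 0], [0.08, 0.087, -0.12], 255],
  [[0, 0, 0], [0.11, 0.12, -0.12], 255],
])

```text
t: 37.0
eef_pos: [490.0, 166.6, 135.0]
tcp_rot: [-3.141, 0.0, 2.315]
ft_force: [0.6, 0.0, -4.0]
opening: 0.286
```

```bash
python3 go.py 498.5 262.5 135 133
```

```text
t 37.0 pos [490.  166.6 135. ] yaw 132.64 q [ 0.2   0.44  1.91 -0.    0.79 -0.54] F [ 0.6  0.  -4. ] op 0.286
turn [-0.0001  0.0002 -0.0062] shift [0.0648 0.0712 0.    ] rows by shift 1.9252005861874468 by turn 0.04171426082962788
```

Call:
arm_command([
  [[0, 0, 0], [0.025, 0.027, 0], 255],
  [[0, 0, 0], [0.048, 0.053, 0], 255],
  [[0, 0, 0], [0.061, 0.067, 0], 255],
  [[0, 0, 0], [0.065, 0.071, 0.01], 255],
  [[0, 0, 0], [0.065, 0.071, 0.03], 255],
  [[0, 0, 0], [0.065, 0.071, 0.048], 255],
  [[0, 0, 0], [0.065, 0.071, 0.052], 255],
  [[0, 0, 0], [0.065, 0.071, 0.052], 255],
])

```text
t: 37.8
eef_pos: [498.2, 260.5, 82.5]
tcp_rot: [-3.14, -0.0, 2.315]
ft_force: [-0.2, -0.0, -3.7]
opening: 0.287
```

```bash
python3 go.py 498.5 262.5 70 133; python3 - <<'E'
from h import *
im,d=snap("side","h10");cv2.imwrite("pics/h10c.png",cv2.resize(im[100:230,220:370],None,fx=4,fy=4))
E
```

```text
t 37.8 pos [498.2 260.5  82.5] yaw 132.66 q [ 0.36  0.57  1.84 -0.    0.73 -0.38] F [-0.2 -0.  -3.7] op 0.287
turn [-0.0013 -0.     -0.006 ] shift [0.0013 0.0016 0.0124] rows by shift 0.2524185810594156 by turn 0.041103492511179535
```

View pics/h10c.png

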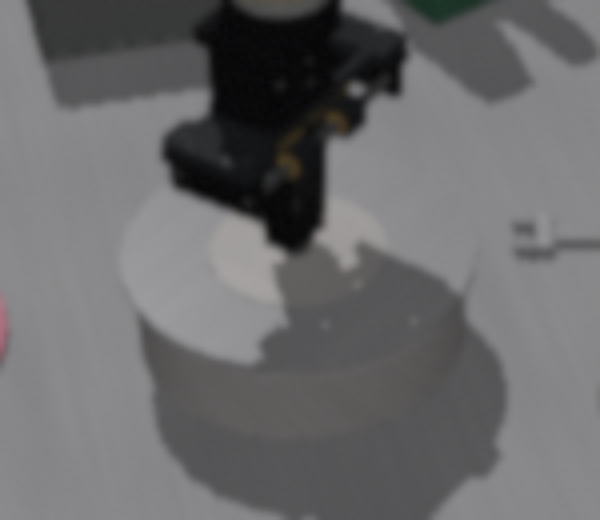

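The lid is just above the pan and centred, so I'll lower it until it touches.

Call:
arm_command([
  [[0, 0, 0], [0.001, 0.001, 0.005], 255],
  [[0, 0, 0], [0.001, 0.001, 0.009], 255],
  [[0, 0, 0], [0.001, 0.001, 0.011], 255],
  [[0, 0, 0], [0.001, 0.001, 0.012], 255],
  [[0, 0, 0], [0.001, 0.001, 0.012], 255],
])

```text
t: 38.35
eef_pos: [498.7, 262.6, 71.3]
tcp_rot: [3.141, 0.001, 2.316]
ft_force: [0.1, -0.1, -3.3]
opening: 0.287
```

Call:
arm_command([
  [[0, 0, 0], [0, 0, 0.001], 255],
  [[0, 0, 0], [0, 0, 0.0015], 255],
  [[0, 0, 0], [0, 0, 0.0015], 255],
])

```text
t: 38.65
eef_pos: [498.7, 262.6, 69.8]
tcp_rot: [3.141, 0.001, 2.316]
ft_force: [0.6, 0.5, -2.9]
opening: 0.289
```

Call:
arm_command([
  [[0, 0, 0], [0, 0, 0.0005], 255],
  [[0, 0, 0], [0, 0, 0.001], 255],
  [[0, 0, 0], [0, 0, 0.001], 255],
])

```text
t: 38.95
eef_pos: [498.8, 262.6, 69.4]
tcp_rot: [3.14, 0.001, 2.316]
ft_force: [-1.8, -1.5, 5.2]
opening: 0.29
```

Contact. Release and rise; then I'll move away for a clear view.

Call:
arm_command([
  [[0, 0, 0], [0, 0, -0.0005], 90],
  [[0, 0, 0], [0, 0, -0.0005], 90],
  [[0, 0, 0], [0, 0, -0.0005], 70],
  [[0, 0, 0], [0, 0, -0.0005], 70],
  [[0, 0, 0], [0, 0, -0.0005], 70],
  [[0, 0, 0], [0, 0, -0.03], 70],
  [[0, 0, 0], [0, 0, -0.07], 70],
  [[0, 0, 0], [0, 0, -0.12], 70],
])

```text
t: 39.75
eef_pos: [497.9, 262.3, 189.0]
tcp_rot: [-3.139, -0.0, 2.316]
ft_force: [1.2, 0.3, -0.2]
opening: 0.724
```

```bash
python3 go.py 500 30 250 133
```

```text
t 39.75 pos [497.9 262.3 189. ] yaw 132.68 q [ 0.37  0.43  1.74 -0.    0.97 -0.38] F [ 1.2  0.3 -0.2] op 0.724
turn [-0.0022 -0.0004 -0.0055] shift [-0.1721 -0.1561 -0.0608] rows by shift 4.803359109053931 by turn 0.03978798164620557
```

Call:
arm_command([
  [[0, 0, 0], [0, 0, -0.04], 70],
  [[0, 0, 0], [-0.035, -0.03, -0.06], 70],
  [[0, 0, 0], [-0.07, -0.062, -0.06], 70],
  [[0, 0, 0], [-0.105, -0.095, -0.06], 70],
  [[0, 0, 0], [-0.14, -0.127, -0.06], 70],
  [[0, 0, 0], [-0.172, -0.156, -0.06], 70],
  [[0, 0, 0], [-0.172, -0.156, -0.06], 70],
])

```text
t: 40.45
eef_pos: [500.5, 26.5, 248.9]
tcp_rot: [3.141, 0.001, 2.312]
ft_force: [-0.0, 0.3, 0.8]
opening: 0.727
```

```bash
python3 chk.py top4; python3 - <<'E'
from h import *
for n,f in(("top","top4"),("side","top4s")):
    P=cloud(n,np.load(f"pics/{f}.npy"));r=np.hypot(P[...,0]-499,P[...,1]-262)
    q=P[(r<40)&(P[...,2]>86)&(P[...,2]<104)];print(n,"knob",q.mean(0),len(q))
    q=P[(r<130)&(r>25)&(P[...,2]>50)&(P[...,2]<66)];A=np.c_[q[:,:2]-[499,262],np.ones(len(q))];print("lid plane",np.linalg.lstsq(A,q[:,2],rcond=None)[0],"mean",q.mean(0),"circ",cv2.minEnclosingCircle(q[:,:2].astype(np.float32)))
E
```

```text
A (633, -186.3)
px [375.  186.2] n 125 mean [ 630.4 -185.7  112.2] circ [ 631.1 -185.7] 16.2 outlet n 24 ang 158.4 len 28.1 z 81.8
B (609.5, -359.8)
px [444.1 195.6] n 130 mean [ 606.4 -358.1  111.9] circ [ 606.9 -358.7] 16.0 outlet n 13 ang -83.8 len 33.0 z 83.8
C (443.3, -179.5)
px [373.4 261.9] n 128 mean [ 440.9 -179.3  112.3] circ [ 441.2 -179.6] 15.9 outlet n 11 ang -74.6 len 31.2 z 84.4
D (461.1, -334.8)
px [435.9 254.4] n 130 mean [ 459.2 -334.1  112.5] circ [ 458.8 -334.6] 16.3 outlet n 16 ang -4.9 len 31.1 z 84.4
top knob [nan nan nan] 0
lid plane [-8.56402886e-03 -6.94315603e-04  5.90416065e+01] mean [469.61190603 280.86922943  59.28018583] circ ((488.5777282714844, 266.8955383300781), 123.83271789550781)
side knob [nan nan nan] 0
lid plane [-1.10268247e-02  6.53841052e-03  5.69999825e+01] mean [455.91768489 246.69487016  57.37497239] circ ((487.97283935546875, 263.8822326660156), 124.5628433227539)<stdin>:4: RuntimeWarning: Mean of empty slice.
  ret = um.true_divide(
```

View pics/top4.png

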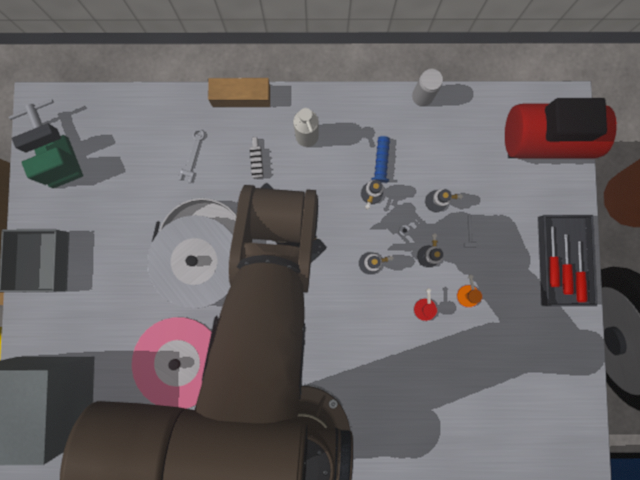

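View pics/top4s.png

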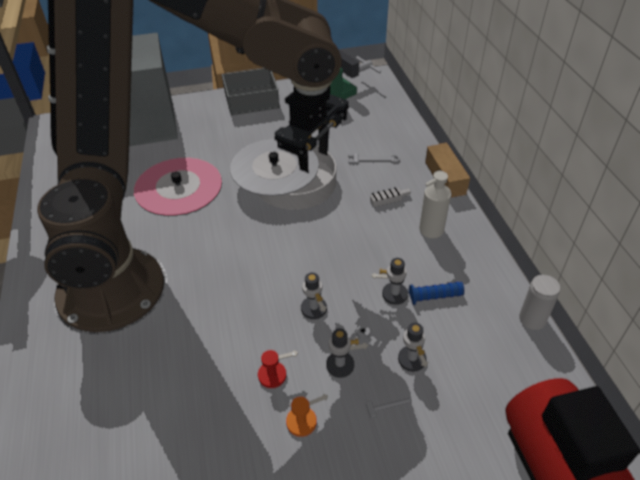

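The disturbance has hit: the lid has slid off-centre on the pan (knob at top px (191,261)), leaving the far rim exposed. I'll measure it and regrasp.

```bash
python3 - <<'E'
from h import *
from scipy.optimize import least_squares
for n,f in(("top","top4"),("side","top4s")):
    P=cloud(n,np.load(f"pics/{f}.npy"));r=np.hypot(P[...,0]-455,P[...,1]-275)
    q=P[(r<45)&(P[...,2]>75)&(P[...,2]<110)];print(n,"knob",q.mean(0).round(1),len(q),np.median(q[:,2]),cv2.minEnclosingCircle(q[:,:2].astype(np.float32)))
    q=P[(r<110)&(r>30)&(P[...,2]>45)&(P[...,2]<72)&(P[...,1]>240)];A=np.c_[q[:,:2]-[455,275],np.ones(len(q))];print("plane",np.linalg.lstsq(A,q[:,2],rcond=None)[0],len(q))
E
python3 go.py 455 275 190 133
```

```text
top knob [445.5 276.6  94.7] 111 95.47181823742267 ((445.61968994140625, 278.0699462890625), 14.129087448120117)
plane [-1.40908760e-03 -5.10909839e-03  5.96474855e+01] 3572
side knob [444.1 271.3  89. ] 102 91.40470258659263 ((443.201416015625, 274.2682800292969), 15.847372055053711)
plane [-1.92469843e-03 -6.78680305e-03  5.78178703e+01] 1369
t 40.55 pos [500.5  29.8 248.9] yaw 132.56 q [-0.07  0.28  1.81  0.    1.05 -0.82] F [-1.   0.6  0.8] op 0.726
turn [ 0.0009  0.0006 -0.0078] shift [0.2115 0.1323 0.0589] rows by shift 5.125403039311863 by turn 0.05225175283884056
```

```bash
python3 go.py 445 276 130 133
```

```text
t 40.55 pos [500.5  29.8 248.9] yaw 132.56 q [-0.07  0.28  1.81  0.    1.05 -0.82] F [-1.   0.6  0.8] op 0.726
turn [ 0.0009  0.0006 -0.0078] shift [0.219  0.1255 0.1189] rows by shift 5.579991962898367 by turn 0.05225175283884056
```

Call:
arm_command([
  [[0, 0, 0], [0.04, 0.023, 0], 70],
  [[0, 0, 0], [0.08, 0.046, 0], 70],
  [[0, 0, 0], [0.12, 0.069, 0], 70],
  [[0, 0, 0], [0.16, 0.092, 0.01], 70],
  [[0, 0, 0], [0.2, 0.115, 0.03], 70],
  [[0, 0, 0], [0.219, 0.1255, 0.06], 70],
  [[0, 0, 0], [0.219, 0.1255, 0.1], 70],
  [[0, 0, 0], [0.219, 0.1255, 0.119], 70],
])

```text
t: 41.35
eef_pos: [442.1, 278.3, 127.0]
tcp_rot: [-3.139, -0.0, 2.32]
ft_force: [1.0, 0.1, 0.9]
opening: 0.729
```

```bash
python3 go.py 445 276 70 133;python3 - <<'E'
from h import *
im,d=snap("side","h11");cv2.imwrite("pics/h11c.png",cv2.resize(im[100:230,200:350],None,fx=4,fy=4))
P=cloud("side",d);r=np.hypot(P[...,0]-445,P[...,1]-275)
q=P[(r<35)&(P[...,2]>85)&(P[...,2]<99)];print(q.mean(0),len(q))
E
```

```text
t 41.35 pos [442.1 278.3 127. ] yaw 132.91 q [ 0.44  0.46  1.9  -0.    0.78 -0.31] F [1.  0.1 0.9] op 0.729
turn [-0.0023 -0.0004 -0.0016] shift [-0.0037  0.0007  0.057 ] rows by shift 1.1426311310212296 by turn 0.018717329418812895
[444.39298065 272.65407237  92.16985496] 76
```

View pics/h11c.png

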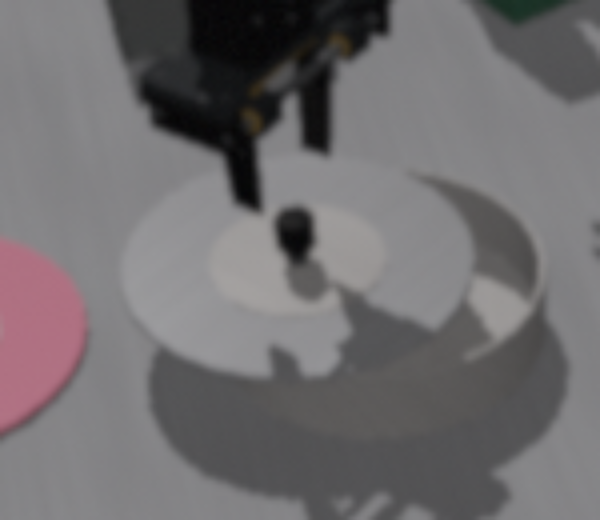

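The lid is still level on the rim and the open jaws are lined up over the knob at crop (296,235). Next: descend and grip.

Call:
arm_command([
  [[0, 0, 0], [-0.001, 0, 0.03], 70],
  [[0, 0, 0], [-0.001, 0, 0.055], 70],
  [[0, 0, 0], [-0.001, 0, 0.057], 70],
  [[0, 0, 0], [-0.001, 0, 0.057], 70],
])

```text
t: 41.8
eef_pos: [445.0, 276.5, 73.3]
tcp_rot: [3.141, 0.001, 2.317]
ft_force: [-0.0, -0.1, -0.2]
opening: 0.723
```

```bash
python3 go.py 445 276 70 133
```

```text
t 41.8 pos [445.  276.5  73.3] yaw 132.74 q [ 0.43  0.55  1.94 -0.    0.65 -0.32] F [-0.  -0.1 -0.2] op 0.723
turn [ 0.0005  0.0006 -0.0046] shift [-0.0003 -0.0003  0.0033] rows by shift 0.06646850146203719 by turn 0.030931998519338106
```

Call:
arm_command([
  [[0, 0, 0], [0, 0, 0.003], 255],
  [[0, 0, 0], [0, 0, 0.003], 255],
  [[0, 0, 0], [0, 0, 0.003], 255],
  [[0, 0, 0], [0, 0, 0.003], 255],
  [[0, 0, 0], [0, 0, 0.003], 255],
  [[0, 0, 0], [0, 0, 0.003], 255],
  [[0, 0, 0], [0, 0, 0.003], 255],
  [[0, 0, 0], [0, 0, 0.003], 255],
])

```text
t: 42.6
eef_pos: [445.6, 275.9, 70.0]
tcp_rot: [3.14, 0.001, 2.316]
ft_force: [1.6, 1.1, 3.9]
opening: 0.288
```

Call:
arm_command([
  [[0, 0, 0], [0, 0, 0], 255],
  [[0, 0, 0], [0, 0, 0], 255],
  [[0, 0, 0], [0, 0, -0.005], 255],
  [[0, 0, 0], [0, 0, -0.02], 255],
  [[0, 0, 0], [0, 0, -0.025], 255],
])

```text
t: 43.1
eef_pos: [444.7, 275.6, 95.3]
tcp_rot: [-3.142, 0.0, 2.316]
ft_force: [0.3, 0.6, -4.0]
opening: 0.288
```

```bash
python3 go.py 498.5 262.3 73 133
```

```text
t 43.1 pos [444.7 275.6  95.3] yaw 132.69 q [ 0.43  0.51  1.93 -0.    0.7  -0.32] F [ 0.3  0.6 -4. ] op 0.288
turn [-0.0001  0.0005 -0.0054] shift [-0.0462  0.0305  0.0223] rows by shift 1.194030560909753 by turn 0.035922066600769395
```

Call:
arm_command([
  [[0, 0, 0], [-0.012, 0.008, 0], 255],
  [[0, 0, 0], [-0.03, 0.02, 0], 255],
  [[0, 0, 0], [-0.043, 0.028, 0], 255],
  [[0, 0, 0], [-0.046, 0.03, 0.005], 255],
  [[0, 0, 0], [-0.046, 0.03, 0.015], 255],
  [[0, 0, 0], [-0.046, 0.03, 0.021], 255],
  [[0, 0, 0], [-0.046, 0.03, 0.022], 255],
  [[0, 0, 0], [-0.046, 0.03, 0.022], 255],
])

```text
t: 43.9
eef_pos: [497.8, 262.4, 72.4]
tcp_rot: [-3.141, 0.0, 2.316]
ft_force: [0.7, 0.1, -2.4]
opening: 0.289
```

Call:
arm_command([
  [[0, 0, 0], [0, 0, 0.001], 255],
  [[0, 0, 0], [0, 0, 0.001], 255],
])

```text
t: 44.1
eef_pos: [498.3, 262.4, 72.0]
tcp_rot: [3.141, 0.001, 2.316]
ft_force: [-0.9, 0.1, -3.3]
opening: 0.292
```

Call:
arm_command([
  [[0, 0, 0], [0, 0, 0.001], 255],
  [[0, 0, 0], [0, 0, 0.0015], 255],
  [[0, 0, 0], [0, 0, 0.002], 255],
  [[0, 0, 0], [0, 0, 0.002], 255],
])

```text
t: 44.5
eef_pos: [498.4, 262.3, 70.1]
tcp_rot: [3.141, 0.001, 2.316]
ft_force: [-1.0, -0.6, 1.3]
opening: 0.288
```

Contact. Release, rise and move away.

Call:
arm_command([
  [[0, 0, 0], [0, 0, 0], 90],
  [[0, 0, 0], [0, 0, 0], 70],
  [[0, 0, 0], [0, 0, 0], 70],
  [[0, 0, 0], [0, 0, 0], 70],
  [[0, 0, 0], [0, 0, 0], 70],
  [[0, 0, 0], [0, 0, -0.03], 70],
  [[0, 0, 0], [0, 0, -0.07], 70],
  [[0, 0, 0], [0, 0, -0.12], 70],
])

```text
t: 45.3
eef_pos: [497.5, 262.0, 190.0]
tcp_rot: [-3.139, -0.0, 2.316]
ft_force: [1.3, -0.2, 0.2]
opening: 0.727
```

Call:
arm_command([
  [[0, 0, 0], [0, 0, -0.04], 70],
  [[0, 0, 0], [-0.035, -0.03, -0.06], 70],
  [[0, 0, 0], [-0.07, -0.062, -0.06], 70],
  [[0, 0, 0], [-0.105, -0.095, -0.06], 70],
  [[0, 0, 0], [-0.14, -0.127, -0.06], 70],
  [[0, 0, 0], [-0.172, -0.156, -0.06], 70],
  [[0, 0, 0], [-0.2, -0.18, -0.06], 70],
  [[0, 0, 0], [-0.2, -0.18, -0.06], 70],
])

```text
t: 46.1
eef_pos: [501.6, -10.2, 249.9]
tcp_rot: [3.141, 0.001, 2.312]
ft_force: [0.7, 0.2, -0.3]
opening: 0.727
```

```bash
python3 chk.py top5; python3 - <<'E'
from h import *
for n,f in(("top","top5"),("side","top5s")):
    P=cloud(n,np.load(f"pics/{f}.npy"));r=np.hypot(P[...,0]-499,P[...,1]-262)
    q=P[(r<50)&(P[...,2]>80)&(P[...,2]<104)];print(n,"knob",q.mean(0),len(q))
    q=P[(r<130)&(r>25)&(P[...,2]>50)&(P[...,2]<66)];A=np.c_[q[:,:2]-[499,262],np.ones(len(q))];print("lid plane",np.linalg.lstsq(A,q[:,2],rcond=None)[0],"mean",q.mean(0),"circ",cv2.minEnclosingCircle(q[:,:2].astype(np.float32)))
E
```

```text
A (633, -186.3)
px [375.  186.3] n 128 mean [ 630.2 -185.4  112.4] circ [ 630.7 -185.8] 16.1 outlet n 24 ang 159.2 len 28.6 z 83.7
B (609.5, -359.8)
px [444.1 195.5] n 124 mean [ 606.5 -358.1  112.4] circ [ 607.3 -357.8] 16.6 outlet n 13 ang -83.8 len 33.1 z 83.4
C (443.3, -179.5)
px [373.5 261.9] n 131 mean [ 440.9 -179.4  112.4] circ [ 441.1 -179.7] 15.9 outlet n 12 ang -75.0 len 31.6 z 83.7
D (461.1, -334.8)
px [435.8 254.4] n 129 mean [ 459.1 -334.   112.3] circ [ 459.2 -334.2] 16.0 outlet n 17 ang -5.8 len 31.6 z 83.5
top knob [495.89071259 261.15173885  94.98998251] 104
lid plane [ 5.24481920e-04 -1.47307148e-03  5.92759572e+01] mean [495.74022846 262.6141725   59.27334281] circ ((496.38751220703125, 263.318359375), 120.61991119384766)
side knob [nan nan nan] 0
lid plane [-1.51154480e-03  1.45144378e-03  5.73455529e+01] mean [474.63826808 233.0776839   57.34039766] circ ((493.6506042480469, 260.0243835449219), 122.45159912109375)<stdin>:4: RuntimeWarning: Mean of empty slice.
  ret = um.true_divide(
```

View pics/top5.png

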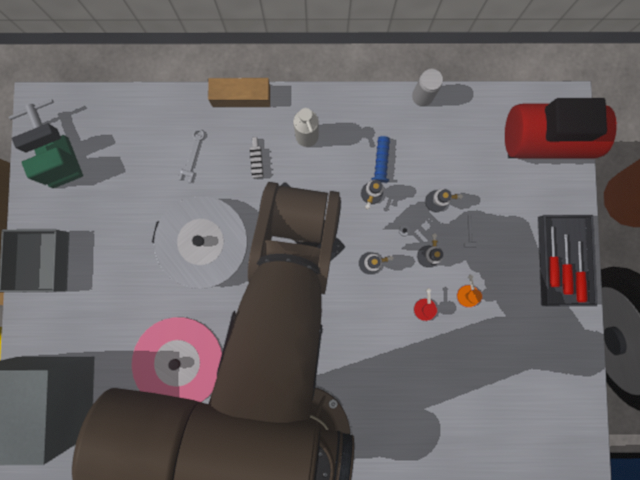

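View pics/top5s.png

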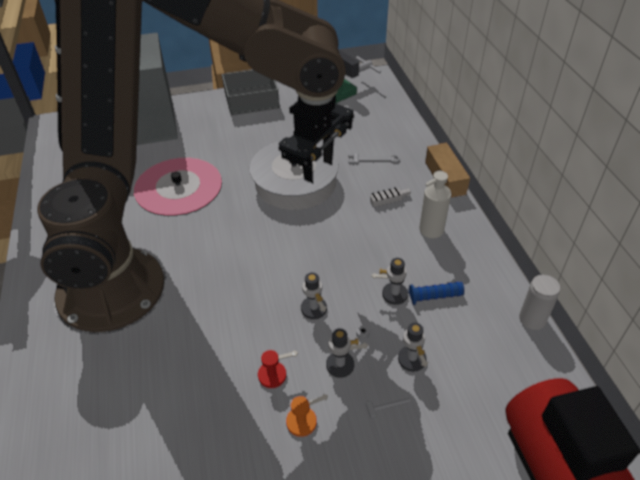

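The lid is level at rim height and within about 5 mm of centre. All drives are on their posts and the bystanders are in place. Handing in.

```bash
python3 - <<'E'
from cell import env
print(env.job_done(),env.state()["t"],env.state()["ft_force"])
E
```

```text
the job is handed in; nothing more can be done
the job is handed in; nothing more can be done
```

The job is handed in: all four drives stand on the four grey posts and the lid is back on the empty pan. I took the lid off by its knob and laid it flat on the bench, about 260 mm from the pan, before moving the drives.

**Disturbance:** while the arm was moving away after I first put the lid back, the lid was knocked about 55 mm aside on the rim. I gripped it again and re-centred it.

**Last camera checks:**
- **Drives:** they stand at the right height, within about 3–4 mm of the post centres, with their outlets within about 4° of the pointers.
- **Lid:** it lies level at rim height, about 2–4 mm off centre.
- **Bystanders:** none appear to have moved, by eye in the last pictures; I did not measure them.
- **Robot:** the gripper is open, in the air and touching nothing.

**Disagreement between checks:** the two cameras differ by about 2–3 mm throughout, which is roughly their stated calibration error. In the last side picture the gripper hid the lid's knob, so the final lid position comes from the top camera. The side camera saw only part of the lid, so it confirmed that the lid was level but not where its centre was.

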